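# Prop the guard of the tube deburring unit and take the finned tube out

### The job

Raise the guard flap of the green tube deburring unit until it leans back on its stops, then swing the stay bar up out of its clip and over so that its notch drops onto the pin on the flap's edge. Only with the guard held by its stay, lift the finned tube off the rolls and lay it down gently, lying flat, in the empty steel tray. Leave the guard propped and do not disturb the other things on the bench.

Things in the scene. Friction and masses are not known exactly. Their poses are not given: they have to be found in the camera images.
- deburrer: Tube deburring unit, fixed; place and yaw vary. Green open-topped box 180 (its x) by 220 (y) by 100 high, walls 5, closed by the flap. Origin: centre of its underside, z up. Flap hinge along its +y side, lip over the -y side, stay outside the +x end wall (face at x = 90). Belt cover on the -x end to x = -121, below 100; motor on the +y side to y = 222, up to 132 high. All mm, as below.
- flap (a joint): Guard flap angle: 0 closed and level, grows as its -y edge rises, 1.571 upright, 1.71 leaning on its stops. Hinge along the unit's x at y = 110, z = 106. A 4 mm plate 184 wide, 222 from hinge to edge, clear window in a grey frame, about 0.55 kg: 3 N upward at the lip raises it. Let go, it falls shut; past upright it falls back on its stops and leans there.
- flap_lip (a point): Centre of the round bead (diameter 8, along the unit's x) ending the flap's finger lip, 80 wide, at the middle of its free edge, 250 from the hinge. Closed at (0, -140, 106) in the unit's frame, 30 clear of the box's front wall with free space below, so fingertips can go under it from the -y side.
- flap_pin (a point): Middle of the steel pin (diameter 8 mm, along x) that stands out of the +x edge of the flap, 90 mm from the hinge axis; here it crosses the plane of the stay. Closed at (100.5, 20, 106), flap on its stops at (100.5, 122.5, 195.1) mm in the unit's frame.
- stay (a joint): Stay angle: 0 stowed level along -y in an open-topped clip; it swings up (1.571 = straight up) and over towards +y; 2.256 = notch on the pin, flap on its stops. Turns freely (0.13 kg) about the unit's x at the pivot (100.5, 30, 82) in the unit's frame and falls whichever way it leans. With the flap well off its stops the notch misses the pin.
- stay_notch (a point): Middle of the open notch, 13 wide, in the stay: a flat steel bar 5 thick (x), 19 deep, 175 long. 146 from its pivot; on the bar's upper edge when stowed, on its lower edge when swung over. Seated, this point lies on the pin's axis.
- stay_ball (a point): Centre of the black ball knob (diameter 24) at the stay's free end, 170 from the pivot and 24 out from the bar in the unit's +x. Stowed at (124.5, -140, 82) in the unit's frame, with free space below it and on its -y side.
- fintube: Finned tube: steel tube, diameter 26, 112 long, the middle 76 with fins of diameter 44 (firm to grip). About 0.24 kg. Origin at its centre, x along it. It lies along the unit's x on two fixed steel rolls (diameter 20, y = -14 and 14, axes 46 high), centre at y = 0, 75 above the bench, up to 20 off middle in x. A brush roll lies beside it in the box at y = 80, radius 18, top 63 high.
- tray: Empty steel tray, fixed; place and yaw vary. 170 (its x) by 210 (its y), 30 high, walls 4, dark lining; its floor, on which the tube lies, is 4 above the bench. Origin: centre of its underside, z up.
- spanner: A bystander: open-ended spanner lying flat, 190 mm long. Origin: centre of its underside.
- bearing: A bystander: ball bearing lying flat, diameter 52 mm, 15 mm high. Origin: centre of its underside.
- bolt: A bystander: hexagon bolt standing on its head, 30 mm wide, 57 mm high. Origin: centre of its underside.
- tubestub: A bystander: plain steel tube standing on end, diameter 38 mm, 110 mm high. Origin: centre of its underside.
- oiler: A bystander: grey oil can with a thin bent spout, diameter 68 mm, 188 mm high. Origin: centre of its underside.
- wirebrush: A bystander: hand brush lying flat, 200 mm long. Origin: centre of its underside.

How it is judged:
By the outcome, as a careful person would: the job done as asked, in the order asked, and still so for the second after the job is handed in, with the robot touching nothing.
It also fails if it takes over 67 s, if anything falls off the work surface, if the arm or the gripper's body presses on something with over 40 N, if the wrist force passes 120 N, or if a joint passes its speed limit or range.

### The arm

A 6-joint arm with a two-finger parallel gripper is mounted at the origin on the work surface. World frame = base frame: x ahead of the robot, y to its left, z up, the work surface at z = 0. Lengths are in mm, angles in degrees, forces in N, time in s.
With the tool pointing down it reaches from about 325 to 775 mm from the base axis. Payload 9.3 kg.
Tool frame: the origin (TCP) lies midway between the tips of the shut fingers; the grasp point (between the pads) lies 19 mm behind it (grip_depth is the distance from the TCP to the grasp point, in mm); x points along the fingers, y is the direction in which the jaws open and shut, and the axes are right-handed (so a half turn about x gives the same grasp; the last joint's range is limited). The gripper opens to 85 mm and grips with 20 to 120 N. Pads are 22 mm wide; open, the fingers measure 114 mm over their backs; the gripper's body (76 mm by 85 mm) begins 54 mm behind the grasp point. The pads swing forward as they close: fully open they stand 13 mm farther back than shut.
Start: joints at [57.662, 14.817, 1.232, 76.415, 0, 81.257], TCP at [220.144, 504.017, 231.279] pointing down, gripper open.
Joint ranges: [-174.27, 174.27], [-52.1, 104.24], [-59.71, 78.15], [-110.17, 111.67], [-87.03, 83.33], [-180, 180]. Speed limits (degrees/s): [127.2, 127.2, 159.86, 180, 180, 180].

### API

Orientations are given as [roll, pitch, yaw] about the fixed x, y, z axes, in that order (R = Rz(yaw) Ry(pitch) Rx(roll)).
In Python, from station import state, capture, finish_job, grip_depth gives the robot as it stands.
- The arm moves only by the tool arm_command, never from a script. Its argument "motion" is a list of rows, each an object of numbers: "dx", "dy", "dz": the shift along the world's x, y, z in m; "rx", "ry", "rz": the turn, a rotation vector about the world's x, y, z in degrees. In form: [{"dx": .., "dy": .., "dz": .., "rx": .., "ry": .., "rz": ..}, ...]. A call has 1 to 20 rows; each row is the pose to reach, as a shift and turn from the pose commanded when the call began; what a row does not reach only later rows make up. A row lasts 1/8 s, in which the tool goes at most 62.5 mm and 10.7 degrees, less where a joint would pass 70% of its speed; a pose out of reach is approached as far as the arm can. A call with a gripper value outside its range is refused whole. "fingers" is the opening, from 0 (shut) to 1 (fully open), set as the call begins (left out, the last holds). The fingers move at their own pace and stop on an object; "grip_force" is the grip in N (left out, the last holds). Time passes only in rows, so rows that repeat a pose let the fingers close. It gives the time, the measured TCP pose, the force and the opening at its end, in the units of the state.
- state(): the state, without advancing time (a new reading comes with each control period).
- capture(name): name is "side" or "top" or "wrist"; returns a dict with "img" (420x560x3 uint8, red, green, blue), "fx", "fy", "cx", "cy" (pixels), "position" and "rotation" of the camera in the world; the wrist camera has in their place "T_tool_cam" (4x4, takes a point from camera to tool coordinates, whose origin is the TCP and whose axes are the tool frame's). Camera axes: x right, y down, z forward; pixel columns grow to the right and rows downward; lengths in mm; the calibration is good to about 2 mm. A picture is of the moment at which its call begins: read the wrist's pose just before it. There is no depth.
- finish_job(): hands the job in, once; it reports no verdict.
The state is a dict: "time_s": time; "joints": joint angles; "qd": joint speeds; "joint_torque": joint torques, N m; "ee_pos": TCP position; "orientation": TCP orientation; "force": force on the tool from outside, world axes, zero at the start; "wrist_torque": the same for the moment, N m; "opening": finger opening in mm.
Only numpy, scipy, OpenCV 4.12 (cv2) and the standard library are available. Lean on these libraries where they do the work, as an engineer would, in place of code of your own. Each camera call takes 0.05 s, during which the arm holds its last target.

## Working session

There is one attempt and no reset: what is moved stays moved. The work goes in short steps, Python scripts to look and compute and a tool call to move; the robot and the scene stay as the last step left them, time stands still between calls to the robot, and variables do not carry over. Pictures are saved under pics/ and viewed, and the job is handed in when it is done.

Besides the shell and the picture viewer there is one more tool, called after "Emit:" by a JSON object that holds its "fn" and its "kwargs", one argument or row to a line. arm_command: Moves the arm, as the interface text tells. Its arguments: {"type":"object","properties":{"motion":{"type":"array"},"fingers":{"type":"number"},"grip_force":{"type":"number"}},"required":["motion"]}

```bash
ls; mkdir -p pics; python3 - <<'E'
from station import state,capture,grip_depth
import cv2,json,numpy as np
print(state(),grip_depth)
for n in("top","side","wrist"):
    c=capture(n);cv2.imwrite(f"pics/{n}0.png",c["img"][:,:,::-1])
    print(n,{k:np.round(np.array(v),4).tolist() for k,v in c.items() if k!="img"})
E
```

```text
pics
{'time_s': 0.0, 'joints': array([5.76617186e+01, 1.48501354e+01, 1.18864091e+00, 7.64159936e+01,
       1.17309411e-03, 8.12575818e+01]), 'qd': array([ 0.00670206, -0.0168596 ,  0.07725547, -0.01008891, -0.01334033,
       -0.00931507]), 'joint_torque': array([-1.04403398e-04, -5.55644488e+01,  3.44529819e+01,  1.36880879e-02,
       -2.48726346e-04,  5.05693279e-06]), 'ee_pos': array([219.98825446, 503.76999936, 230.66443669]), 'orientation': array([ -99.6097542 ,   89.92250308, -123.20561826]), 'force': array([ 0.43351994, -0.58583529,  0.30200667]), 'wrist_torque': array([-0.02142064,  0.04355638, -0.02432804]), 'opening': 85.30469062797555} 18.700000000000003
top {'fx': 428.1556, 'fy': 428.1556, 'cx': 280.9059, 'cy': 213.922, 'position': [447.8774, 20.7842, 1309.4525], 'rotation': [-171.6897, 0.7094, -90.2077]}
side {'fx': 418.661, 'fy': 418.661, 'cx': 280.855, 'cy': 207.6951, 'position': [448.0512, -709.2066, 767.4073], 'rotation': [-132.0571, 0.4217, -12.618]}
wrist {'fx': 318.1061, 'fy': 318.1061, 'cx': 282.6134, 'cy': 212.1144, 'T_tool_cam': [[0.0003, -0.3053, 0.9523, -141.1432], [1.0, 0.0, -0.0004, 0.1618], [0.0001, 0.9523, 0.3053, -78.8097], [0.0, 0.0, 0.0, 1.0]]}
```

View pics/top0.png

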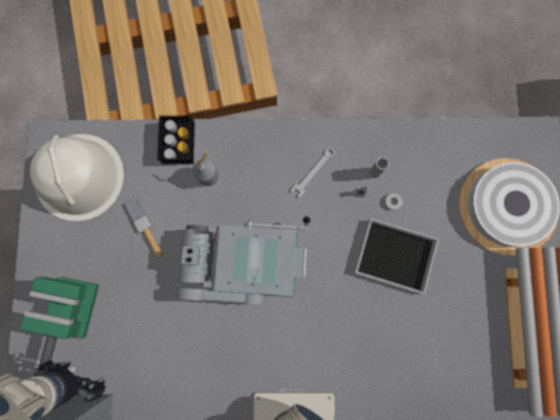

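View pics/side0.png

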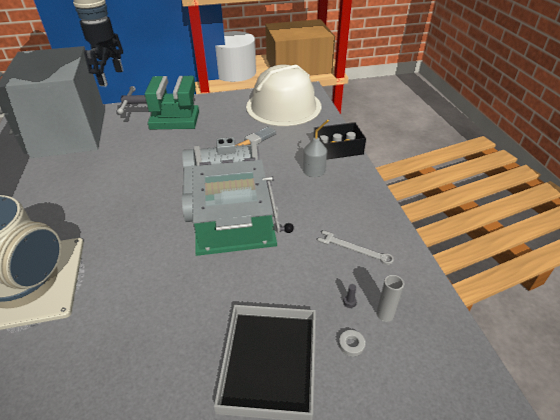

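View pics/wrist0.png

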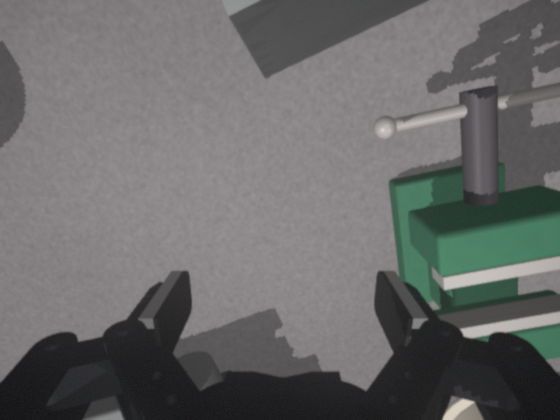

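```bash
cat > h.py <<'E'
import numpy as np,cv2
from scipy.spatial.transform import Rotation as Ro
from station import state,capture
def cam(n):
    s=state();c=capture(n)
    if n=="wrist":
        T=np.eye(4);T[:3,:3]=Ro.from_euler('xyz',s['orientation'],degrees=True).as_matrix();T[:3,3]=s['ee_pos']
        M=T@np.array(c['T_tool_cam'])
    else:
        M=np.eye(4);M[:3,:3]=Ro.from_euler('xyz',c['rotation'],degrees=True).as_matrix();M[:3,3]=c['position']
    c['M']=M;return c
def ray(c,u,v):
    d=c['M'][:3,:3]@np.array([(u-c['cx'])/c['fx'],(v-c['cy'])/c['fy'],1.]);return c['M'][:3,3],d/np.linalg.norm(d)
def onz(c,u,v,z):
    o,d=ray(c,u,v);return o+d*(z-o[2])/d[2]
def proj(c,p):
    q=c['M'][:3,:3].T@(np.asarray(p,float)-c['M'][:3,3]);return np.array([c['fx']*q[0]/q[2]+c['cx'],c['fy']*q[1]/q[2]+c['cy']])
def tri(c1,p1,c2,p2):
    A=[];b=[]
    for c,p in((c1,p1),(c2,p2)):
        o,d=ray(c,*p);P=np.eye(3)-np.outer(d,d);A.append(P);b.append(P@o)
    x=np.linalg.lstsq(np.vstack(A),np.hstack(b),rcond=None)[0]
    gap=[np.linalg.norm(A[i]@x-b[i]) for i in(0,1)];return x,gap
def save(c,name,box=None,k=1):
    im=c['img'][:,:,::-1]
    if box: im=im[box[1]:box[3],box[0]:box[2]]
    if k!=1: im=cv2.resize(im,None,fx=k,fy=k,interpolation=cv2.INTER_CUBIC)
    cv2.imwrite("pics/"+name,im)
E
python3 - <<'E'
from h import *
t=cam("top");s=cam("side")
save(t,"topz.png",(175,200,315,310),5.7/1.05);save(s,"sidez.png",(170,130,310,260),4.5);save(t,"trayz.png",(340,140,460,300),3.7)
print(t['M'].round(3))
E
```

```text
[[-4.000000e-03 -9.890000e-01  1.450000e-01  4.478770e+02]
 [-1.000000e+00  5.000000e-03  1.200000e-02  2.078400e+01]
 [-1.200000e-02 -1.450000e-01 -9.890000e-01  1.309452e+03]
 [ 0.000000e+00  0.000000e+00  0.000000e+00  1.000000e+00]]
```

View pics/topz.png

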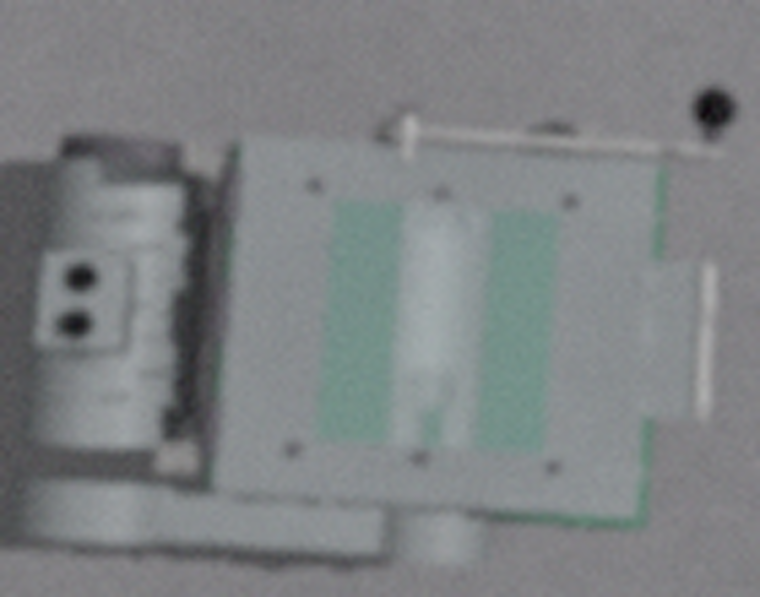

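View pics/sidez.png

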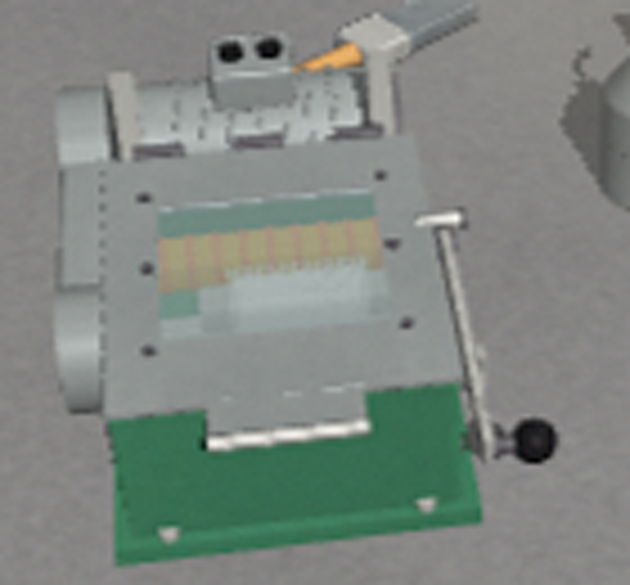

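View pics/trayz.png

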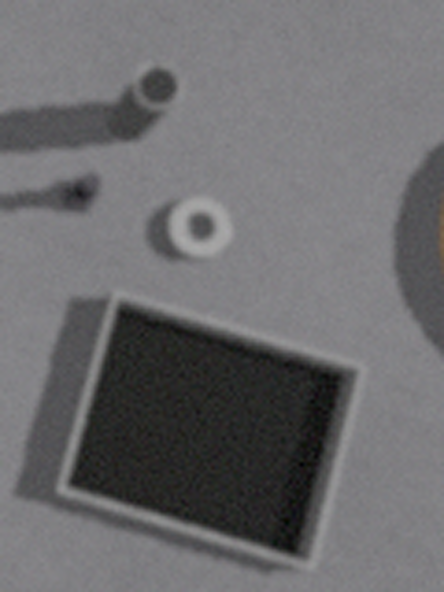

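```bash
cat > m.py <<'E'
from h import *
t=cam("top");s=cam("side")
T=lambda u,v:(u/5.4286+175-.4,v/5.4286+200-.4)
S=lambda u,v:(u/4.5+170-.4,v/4.5+130-.4)
for n,a,b,z in(("ball",T(714,109),S(536,440),82),("bead+",T(709,262),S(369,426),106),("bead-",T(702,418),S(208,443),106),("corner+lip",T(665,160),S(458,378),106),("pinend",T(409,117),S(465,217),106)):
    x,g=tri(t,a,s,b);print(n,x.round(1),np.round(g,1),onz(t,*a,z).round(1),onz(s,*b,z).round(1))
cs=np.array([onz(t,u/3.7+340-.4,v/3.7+140-.4,30)[:2] for u,v in((115,292),(362,368),(312,568),(60,490))])
print(cs.round(1),cs.mean(0));e=np.roll(cs,-1,0)-cs;print(np.linalg.norm(e,axis=1),np.degrees(np.arctan2(e[:,1],e[:,0])))
E
python3 m.py
```

```text
ball [611.  -37.6  82.1] [0.9 0.9] [610.  -37.5  82. ] [612.  -37.5  82. ]
bead+ [526.9 -32.8 106.4] [0.2 0.2] [527.1 -32.8 106. ] [526.8 -32.3 106. ]
bead- [447.  -28.2 108. ] [0.4 0.4] [447.3 -28.3 106. ] [446.6 -26.2 106. ]
corner+lip [578.5 -10.4 108.5] [1.4 1.4] [580.2 -10.5 106. ] [577.5  -7.7 106. ]
pinend [606.  122.7 106.4] [2.5 2.5] [603.5 123.  106. ] [608.6 123.3 106. ]
[[ 619.4 -234. ]
 [ 556.6 -430.4]
 [ 398.2 -382.1]
 [ 460.1 -184.8]] [ 508.55139537 -307.84541557]
[206.20868023 165.61762315 206.7899763  166.74058285] [-107.73842785  163.03568687   72.5746152   -17.1682263 ]
```

```bash
cat > k.py <<'E'
from h import *
TH=-3.3;O=np.array([495.0,109.2,0]);RU=Ro.from_euler('z',TH,degrees=True).as_matrix()
def W(p): return O+RU@np.asarray(p,float)
def U(p): return RU.T@(np.asarray(p,float)-O)
def Rt(phi,sy=-1):  # tool pointing +y_unit, phi below horizontal; sy: tool y = sy*unit x ; sy=0 -> jaw in plane, z=unit x
    f=np.radians(phi);d=np.array([0,np.cos(f),-np.sin(f)])
    if abs(sy)==1: y=np.array([sy,0,0.]); z=np.cross(d,y)
    else:
        z=np.array([sy/2,0,0.]); y=np.cross(z,d)
    return RU@np.column_stack([d,y,z])
def Rcur(s=None):
    s=s or state();return Ro.from_euler('xyz',s['orientation'],degrees=True).as_matrix()
def delta(R,p,R0,p0):
    return np.r_[(np.asarray(p)-p0)/1000, Ro.from_matrix(R@R0.T).as_rotvec(degrees=True)]
def q56(R,q1):
    # R=Rz(q1)Ry(P)Rz(a)Rx(b)
    M=Ro.from_euler('z',-q1,degrees=True).as_matrix()@R
    P,a,b=Ro.from_matrix(M).as_euler('YZX',degrees=True);return np.round([P,a,b],1)
E
python3 - <<'E'
from k import *
s=state();print(Rcur(s).round(2));print(q56(Rcur(s),s['joints'][0]))
for phi in(30,45,90):
  for sy in(-1,1,2,-2):
    for q1 in(-20,0,10,25): print(phi,sy,q1,q56(Rt(phi,sy),q1))
E
```

```text
[[-0.    0.4   0.92]
 [-0.    0.92 -0.4 ]
 [-1.   -0.   -0.  ]]
[90.   0.  81.3]
30 -1 -20 [ 116.5   56.  -121. ]
30 -1 0 [ 84.3  59.8 -83.4]
30 -1 10 [ 68.3  57.4 -64.7]
30 -1 25 [ 50.6  49.7 -42.9]
30 1 -20 [116.5  56.   59. ]
30 1 0 [84.3 59.8 96.6]
30 1 10 [ 68.3  57.4 115.3]
30 1 25 [ 50.6  49.7 137.1]
30 2 -20 [116.5  56.  -31. ]
30 2 0 [84.3 59.8  6.6]
30 2 10 [68.3 57.4 25.3]
30 2 25 [50.6 49.7 47.1]
30 -2 -20 [116.5  56.  149. ]
30 -2 0 [  84.3   59.8 -173.4]
30 -2 10 [  68.3   57.4 -154.7]
30 -2 25 [  50.6   49.7 -132.9]
45 -1 -20 [ 106.    42.6 -113. ]
45 -1 0 [ 86.7  44.9 -85.3]
45 -1 10 [ 77.   43.5 -71.5]
45 -1 25 [ 64.6  38.5 -52.7]
45 1 -20 [106.   42.6  67. ]
45 1 0 [86.7 44.9 94.7]
45 1 10 [ 77.   43.5 108.5]
45 1 25 [ 64.6  38.5 127.3]
45 2 -20 [106.   42.6 -23. ]
45 2 0 [86.7 44.9  4.7]
45 2 10 [77.  43.5 18.5]
45 2 25 [64.6 38.5 37.3]
45 -2 -20 [106.   42.6 157. ]
45 -2 0 [  86.7   44.9 -175.3]
45 -2 10 [  77.    43.5 -161.5]
45 -2 25 [  64.6   38.5 -142.7]
90 -1 -20 [  90.     0.  -106.7]
90 -1 0 [ 90.    0.  -86.7]
90 -1 10 [ 90.    0.  -76.7]
90 -1 25 [ 90.    0.  -61.7]
90 1 -20 [90.   0.  73.3]
90 1 0 [90.   0.  93.3]
90 1 10 [ 90.    0.  103.3]
90 1 25 [ 90.    0.  118.3]
90 2 -20 [ 90.    0.  -16.7]
90 2 0 [90.   0.   3.3]
90 2 10 [90.   0.  13.3]
90 2 25 [90.   0.  28.3]
90 -2 -20 [ 90.    0.  163.3]
90 -2 0 [  90.     0.  -176.7]
90 -2 10 [  90.     0.  -166.7]
90 -2 25 [  90.     0.  -151.7]
```

```bash
cat >> k.py <<'E'
def goto(p,phi,sy=2,s=None):
    s=s or state();return delta(Rt(phi,sy),W(p),Rcur(s),s['ee_pos']).round(4)
E
python3 - <<'E'
from k import *
g=goto((0,-230,230),45);print(g,np.linalg.norm(g[3:]))
E
```

```text
[ 2.61600e-01 -6.24400e-01 -1.10000e-03  4.40025e+01 -1.05247e+01
  1.92346e+01] 49.16257879220739
```

Emit:
{"fn": "arm_command", "kwargs": {
  "motion": [
    {"dx": 0.13,"dy": -0.31,"dz": 0.03,"rx": 22,"ry": -5.3,"rz": 9.6},
    {"dx": 0.13,"dy": -0.31,"dz": 0.03,"rx": 22,"ry": -5.3,"rz": 9.6},
    {"dx": 0.13,"dy": -0.31,"dz": 0.03,"rx": 22,"ry": -5.3,"rz": 9.6},
    {"dx": 0.13,"dy": -0.31,"dz": 0.03,"rx": 22,"ry": -5.3,"rz": 9.6},
    {"dx": 0.262,"dy": -0.624,"dz": 0,"rx": 44,"ry": -10.5,"rz": 19.2},
    {"dx": 0.262,"dy": -0.624,"dz": 0,"rx": 44,"ry": -10.5,"rz": 19.2},
    {"dx": 0.262,"dy": -0.624,"dz": 0,"rx": 44,"ry": -10.5,"rz": 19.2},
    {"dx": 0.262,"dy": -0.624,"dz": 0,"rx": 44,"ry": -10.5,"rz": 19.2},
    {"dx": 0.262,"dy": -0.624,"dz": 0,"rx": 44,"ry": -10.5,"rz": 19.2},
    {"dx": 0.262,"dy": -0.624,"dz": 0,"rx": 44,"ry": -10.5,"rz": 19.2},
    {"dx": 0.262,"dy": -0.624,"dz": 0,"rx": 44,"ry": -10.5,"rz": 19.2},
    {"dx": 0.262,"dy": -0.624,"dz": 0,"rx": 44,"ry": -10.5,"rz": 19.2},
    {"dx": 0.262,"dy": -0.624,"dz": 0,"rx": 44,"ry": -10.5,"rz": 19.2}
  ],
  "fingers": 0
}}

```text
time_s: 1.98
ee_pos: [483.3, -123.4, 229.9]
orientation: [90.1, 45.0, 86.6]
force: [-0.2, 0.2, -0.6]
opening: -0.5
```

```bash
python3 - <<'E'
from k import *
s=state();print(s['joints'].round(1),U(s['ee_pos']))
print(q56(Rcur(s),s['joints'][0]))
c=cam("wrist");save(c,"w1.png")
# lip circle positions, relative from pose with TCP below lip
def tcp(th,ph,sd=10,m=20):
    t=np.radians(th);f=np.radians(ph)
    b=np.array([0,110-250*np.cos(t),106+250*np.sin(t)])
    d=np.array([0,np.cos(f),-np.sin(f)]);n=np.array([0,np.sin(f),np.cos(f)])
    return b+sd*d-m*n
print(tcp(0,45),goto(tcp(0,45,-45,30),45,s=s),goto(tcp(0,45,10,28),45,s=s))
E
```

```text
[-43.5  25.2   1.5  99.1  32.8 -49.9] [   1.74111215 -232.88391276  229.86256804]
[122.8  32.8 -49.9]
[   0.         -147.07106781   84.78679656] [ 0.0006  0.0399 -0.1133 -0.0334 -0.0665  0.1702] [ 0.0029  0.0801 -0.1507 -0.0334 -0.0665  0.1702]
```

View pics/w1.png

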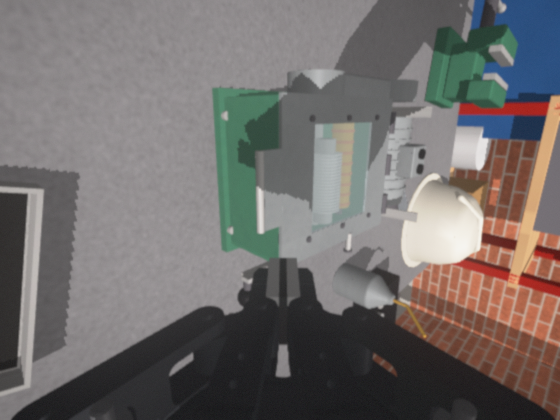

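Emit:
{"fn": "arm_command", "kwargs": {
  "motion": [
    {"dx": 0.0,"dy": 0.02,"dz": -0.06},
    {"dx": 0.0,"dy": 0.04,"dz": -0.113},
    {"dx": 0.0,"dy": 0.04,"dz": -0.113},
    {"dx": 0.001,"dy": 0.06,"dz": -0.132},
    {"dx": 0.002,"dy": 0.08,"dz": -0.151},
    {"dx": 0.002,"dy": 0.08,"dz": -0.151}
  ]
}}

```text
schema error: expected keys dx, dy, dz, rx, ry, rz
```

Emit:
{"fn": "arm_command", "kwargs": {
  "motion": [
    {"dx": 0.0,"dy": 0.02,"dz": -0.06,"rx": 0,"ry": 0,"rz": 0},
    {"dx": 0.0,"dy": 0.04,"dz": -0.113,"rx": 0,"ry": 0,"rz": 0},
    {"dx": 0.0,"dy": 0.04,"dz": -0.113,"rx": 0,"ry": 0,"rz": 0},
    {"dx": 0.001,"dy": 0.06,"dz": -0.132,"rx": 0,"ry": 0,"rz": 0},
    {"dx": 0.002,"dy": 0.08,"dz": -0.151,"rx": 0,"ry": 0,"rz": 0},
    {"dx": 0.002,"dy": 0.08,"dz": -0.151,"rx": 0,"ry": 0,"rz": 0}
  ]
}}

```text
time_s: 2.78
ee_pos: [484.0, -39.1, 81.7]
orientation: [90.0, 45.0, 86.8]
force: [-0.4, -0.0, 0.4]
opening: -0.0
```

```bash
python3 - <<'E'
from k import *
s=state();print(s['joints'].round(1),U(s['ee_pos']),s['force'])
c=cam("side");save(c,"s1.png",(120,50,400,260),2.8)
def tcp(th,ph,sd=10,m=20):
    t=np.radians(th);f=np.radians(ph)
    b=np.array([0,110-250*np.cos(t),106+250*np.sin(t)])
    d=np.array([0,np.cos(f),-np.sin(f)]);n=np.array([0,np.sin(f),np.cos(f)])
    return b+sd*d-m*n
for th in range(0,101,7):
    ph=max(45,th);print(th,ph,goto(tcp(th,ph),ph,s=s).round(3))
E
```

```text
[-36.6  28.2 -17.4  73.3  36.2 -43. ] [  -2.43908229 -148.67245423   81.66913799] [-0.35887951 -0.00098851  0.39404051]
0 45 [ 0.002  0.002  0.003 -0.002 -0.003 -0.074]
7 45 [ 0.003  0.003  0.034 -0.002 -0.003 -0.074]
14 45 [ 0.003  0.009  0.064 -0.002 -0.003 -0.074]
21 45 [ 0.004  0.018  0.093 -0.002 -0.003 -0.074]
28 45 [ 0.004  0.031  0.12  -0.002 -0.003 -0.074]
35 45 [ 0.005  0.047  0.146 -0.002 -0.003 -0.074]
42 45 [ 0.006  0.066  0.17  -0.002 -0.003 -0.074]
49 49 [ 0.007  0.086  0.192 -3.995  0.224 -0.074]
56 56 [ 9.0000e-03  1.0800e-01  2.1200e-01 -1.0984e+01  6.2300e-01 -7.4000e-02]
63 63 [ 1.0000e-02  1.3200e-01  2.2900e-01 -1.7972e+01  1.0210e+00 -7.3000e-02]
70 70 [ 1.2000e-02  1.5700e-01  2.4300e-01 -2.4961e+01  1.4200e+00 -7.2000e-02]
77 77 [ 1.300e-02  1.850e-01  2.540e-01 -3.195e+01  1.818e+00 -7.200e-02]
84 84 [ 1.5000e-02  2.1300e-01  2.6100e-01 -3.8938e+01  2.2160e+00 -7.0000e-02]
91 91 [ 1.6000e-02  2.4200e-01  2.6500e-01 -4.5927e+01  2.6150e+00 -6.9000e-02]
98 98 [ 1.8000e-02  2.7200e-01  2.6500e-01 -5.2916e+01  3.0140e+00 -6.7000e-02]
```

View pics/s1.png

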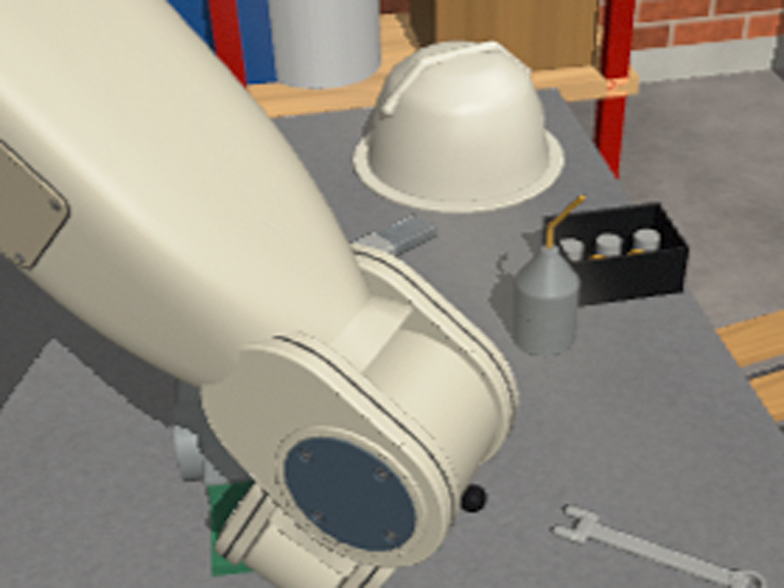

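Emit:
{"fn": "arm_command", "kwargs": {
  "motion": [
    {"dx": 0.002,"dy": 0.002,"dz": 0.01,"rx": 0,"ry": 0,"rz": 0},
    {"dx": 0.002,"dy": 0.002,"dz": 0.02,"rx": 0,"ry": 0,"rz": 0},
    {"dx": 0.003,"dy": 0.003,"dz": 0.034,"rx": 0,"ry": 0,"rz": 0},
    {"dx": 0.003,"dy": 0.006,"dz": 0.049,"rx": 0,"ry": 0,"rz": 0},
    {"dx": 0.003,"dy": 0.009,"dz": 0.064,"rx": 0,"ry": 0,"rz": 0},
    {"dx": 0.004,"dy": 0.013,"dz": 0.079,"rx": 0,"ry": 0,"rz": 0},
    {"dx": 0.004,"dy": 0.018,"dz": 0.093,"rx": 0,"ry": 0,"rz": 0}
  ]
}}

```text
time_s: 3.7
ee_pos: [488.2, -21.6, 174.4]
orientation: [90.0, 45.0, 86.7]
force: [-0.6, 0.1, 0.1]
opening: -0.3
```

```bash
python3 - <<'E'
from k import *
s=state();print(s['joints'].round(1),U(s['ee_pos']),s['force'])
c=cam("wrist");save(c,"w2.png")
c=cam("top");save(c,"t2.png",(150,150,350,330),3.2)
E
```

```text
[-34.8  22.3 -11.3  84.   37.1 -40.9] [   0.76136632 -131.00532526  174.36563769] [-0.55410869  0.07440355  0.07899315]
```

View pics/w2.png

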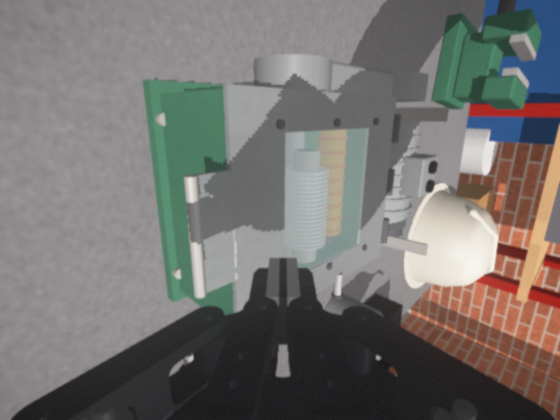

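View pics/t2.png

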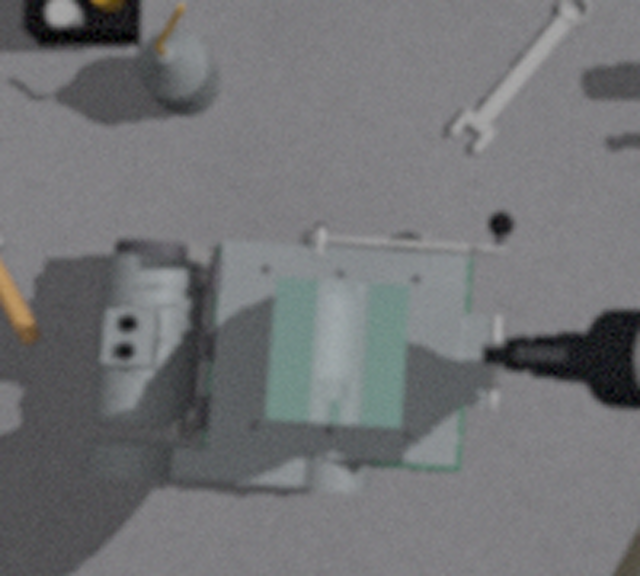

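```bash
cat >> k.py <<'E'
def tcp(th,ph,sd=22,m=11):
    t=np.radians(th);f=np.radians(ph)
    b=np.array([0,110-250*np.cos(t),106+250*np.sin(t)])
    d=np.array([0,np.cos(f),-np.sin(f)]);n=np.array([0,np.sin(f),np.cos(f)])
    return b+sd*d-m*n
E
python3 - <<'E'
from k import *
s=state()
for a in((0,45,-60,11),(0,45,-30,26),(0,45,22,26)): print(a,tcp(*a),goto(tcp(*a),45,s=s).round(3))
E
```

```text
(0, 45, -60, 11) [   0.         -190.20458146  140.64823228] [-0.004 -0.059 -0.034  0.048  0.073 -0.005]
(0, 45, -30, 26) [   0.         -179.59797975  108.82842712] [-0.004 -0.048 -0.066  0.048  0.073 -0.005]
(0, 45, 22, 26) [   0.         -142.82842712   72.0588745 ] [-0.002 -0.012 -0.103  0.048  0.073 -0.005]
```

Emit:
{"fn": "arm_command", "kwargs": {
  "motion": [
    {"dx": -0.003,"dy": -0.05,"dz": -0.01,"rx": 0,"ry": 0,"rz": 0},
    {"dx": -0.004,"dy": -0.055,"dz": -0.05,"rx": 0,"ry": 0,"rz": 0},
    {"dx": -0.003,"dy": -0.048,"dz": -0.07,"rx": 0,"ry": 0,"rz": 0},
    {"dx": -0.002,"dy": -0.012,"dz": -0.103,"rx": 0,"ry": 0,"rz": 0},
    {"dx": -0.002,"dy": -0.002,"dz": -0.1,"rx": 0,"ry": 0,"rz": 0},
    {"dx": -0.002,"dy": -0.002,"dz": -0.095,"rx": 0,"ry": 0,"rz": 0},
    {"dx": -0.002,"dy": -0.002,"dz": -0.095,"rx": 0,"ry": 0,"rz": 0}
  ]
}}

```text
time_s: 4.68
ee_pos: [486.8, -25.0, 79.3]
orientation: [89.9, 45.1, 86.6]
force: [0.1, -0.6, -3.2]
opening: -0.2
```

```bash
python3 - <<'E'
from k import *
s=state();print(s['joints'].round(1),U(s['ee_pos']),s['force'])
c=cam("wrist");save(c,"w3.png")
for th in range(0,105,7):
    ph=max(45,th);print(th,ph,goto(tcp(th,ph),ph,s=s).round(3).tolist())
E
```

```text
[-35.2  27.8 -18.4  71.6  36.9 -41.3] [  -0.41847397 -134.49670734   79.25892607] [ 0.14160616 -0.62089441 -3.17047024]
0 45 [0.0, 0.002, 0.003, 0.091, 0.084, 0.027]
7 45 [0.001, 0.004, 0.034, 0.091, 0.084, 0.027]
14 45 [0.001, 0.01, 0.064, 0.091, 0.084, 0.027]
21 45 [0.002, 0.019, 0.093, 0.091, 0.084, 0.027]
28 45 [0.002, 0.032, 0.121, 0.091, 0.084, 0.027]
35 45 [0.003, 0.047, 0.147, 0.091, 0.084, 0.027]
42 45 [0.004, 0.066, 0.171, 0.091, 0.084, 0.027]
49 49 [0.005, 0.086, 0.192, -3.902, 0.315, 0.024]
56 56 [0.007, 0.108, 0.21, -10.891, 0.719, 0.018]
63 63 [0.008, 0.131, 0.225, -17.879, 1.123, 0.013]
70 70 [0.009, 0.156, 0.237, -24.867, 1.527, 0.007]
77 77 [0.011, 0.182, 0.246, -31.856, 1.931, 0.001]
84 84 [0.012, 0.209, 0.252, -38.844, 2.334, -0.004]
91 91 [0.014, 0.237, 0.255, -45.832, 2.737, -0.01]
98 98 [0.016, 0.265, 0.254, -52.821, 3.14, -0.016]
```

View pics/w3.png

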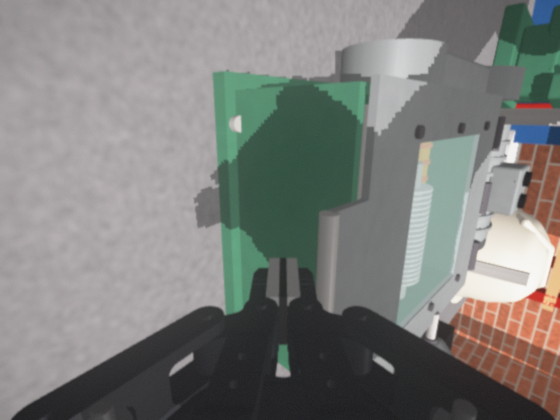

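Emit:
{"fn": "arm_command", "kwargs": {
  "motion": [
    {"dx": 0.001,"dy": 0.003,"dz": 0.017,"rx": 0,"ry": 0,"rz": 0},
    {"dx": 0.001,"dy": 0.004,"dz": 0.034,"rx": 0,"ry": 0,"rz": 0},
    {"dx": 0.001,"dy": 0.007,"dz": 0.049,"rx": 0,"ry": 0,"rz": 0},
    {"dx": 0.001,"dy": 0.01,"dz": 0.064,"rx": 0,"ry": 0,"rz": 0},
    {"dx": 0.002,"dy": 0.014,"dz": 0.079,"rx": 0,"ry": 0,"rz": 0},
    {"dx": 0.002,"dy": 0.019,"dz": 0.093,"rx": 0,"ry": 0,"rz": 0}
  ]
}}

```text
time_s: 5.48
ee_pos: [488.6, -6.0, 172.4]
orientation: [89.9, 45.1, 86.6]
force: [1.0, -5.2, -1.7]
opening: 0.1
```

```bash
python3 - <<'E'
from k import *
s=state();print(s['joints'].round(1),U(s['ee_pos']),s['force'])
c=cam("wrist");save(c,"w4.png")
for th in range(21,105,7):
    ph=max(45,th);print(th,ph,goto(tcp(th,ph),ph,s=s).round(3).tolist())
E
```

```text
[-33.4  21.5 -12.6  82.3  37.7 -39.2] [   0.20431899 -115.35309755  172.39824893] [ 1.0268364  -5.15181094 -1.67037404]
21 45 [-0.0, -0.0, -0.0, 0.07, 0.047, 0.088]
28 45 [0.0, 0.012, 0.028, 0.07, 0.047, 0.088]
35 45 [0.001, 0.028, 0.054, 0.07, 0.047, 0.088]
42 45 [0.002, 0.047, 0.078, 0.07, 0.047, 0.088]
49 49 [0.004, 0.067, 0.098, -3.923, 0.28, 0.086]
56 56 [0.005, 0.089, 0.116, -10.911, 0.688, 0.083]
63 63 [0.006, 0.112, 0.132, -17.899, 1.096, 0.08]
70 70 [0.008, 0.137, 0.144, -24.887, 1.504, 0.076]
77 77 [0.009, 0.163, 0.153, -31.875, 1.912, 0.072]
84 84 [0.011, 0.19, 0.159, -38.864, 2.32, 0.067]
91 91 [0.012, 0.218, 0.162, -45.852, 2.727, 0.063]
98 98 [0.014, 0.246, 0.161, -52.84, 3.135, 0.058]
```

View pics/w4.png

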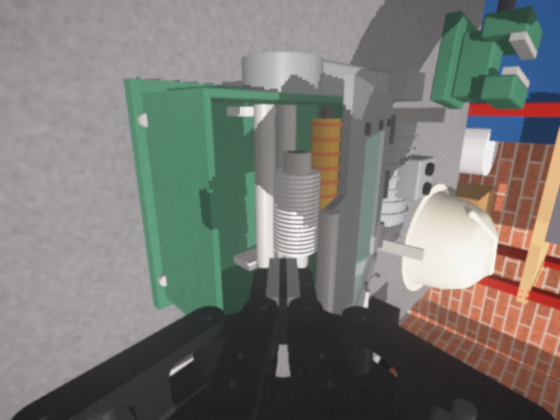

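Emit:
{"fn": "arm_command", "kwargs": {
  "motion": [
    {"dx": 0.0,"dy": 0.006,"dz": 0.014,"rx": 0,"ry": 0,"rz": 0},
    {"dx": 0.0,"dy": 0.012,"dz": 0.028,"rx": 0,"ry": 0,"rz": 0},
    {"dx": 0.001,"dy": 0.02,"dz": 0.041,"rx": 0,"ry": 0,"rz": 0},
    {"dx": 0.001,"dy": 0.028,"dz": 0.054,"rx": 0,"ry": 0,"rz": 0},
    {"dx": 0.002,"dy": 0.038,"dz": 0.066,"rx": 0,"ry": 0,"rz": 0},
    {"dx": 0.002,"dy": 0.047,"dz": 0.078,"rx": 0,"ry": 0,"rz": 0},
    {"dx": 0.003,"dy": 0.057,"dz": 0.088,"rx": -2,"ry": 0.1,"rz": 0},
    {"dx": 0.004,"dy": 0.067,"dz": 0.098,"rx": -4,"ry": 0.3,"rz": 0},
    {"dx": 0.004,"dy": 0.078,"dz": 0.107,"rx": -7.5,"ry": 0.5,"rz": 0},
    {"dx": 0.005,"dy": 0.089,"dz": 0.116,"rx": -11,"ry": 0.7,"rz": 0},
    {"dx": 0.006,"dy": 0.1,"dz": 0.124,"rx": -14.5,"ry": 0.9,"rz": 0},
    {"dx": 0.006,"dy": 0.112,"dz": 0.132,"rx": -18,"ry": 1.1,"rz": 0},
    {"dx": 0.007,"dy": 0.124,"dz": 0.138,"rx": -21.5,"ry": 1.3,"rz": 0},
    {"dx": 0.008,"dy": 0.137,"dz": 0.144,"rx": -25,"ry": 1.5,"rz": 0},
    {"dx": 0.008,"dy": 0.15,"dz": 0.149,"rx": -28.5,"ry": 1.7,"rz": 0},
    {"dx": 0.009,"dy": 0.163,"dz": 0.153,"rx": -32,"ry": 1.9,"rz": 0},
    {"dx": 0.01,"dy": 0.176,"dz": 0.156,"rx": -35.5,"ry": 2.1,"rz": 0},
    {"dx": 0.011,"dy": 0.19,"dz": 0.159,"rx": -39,"ry": 2.3,"rz": 0}
  ]
}}

```text
time_s: 7.78
ee_pos: [498.4, 186.1, 331.0]
orientation: [90.5, 84.1, 87.2]
force: [0.0, -0.0, -0.2]
opening: -0.1
```

```bash
python3 - <<'E'
from k import *
s=state();print(s['joints'].round(1),U(s['ee_pos']),s['force'])
c=cam("wrist");save(c,"w5.png")
c=cam("side");save(c,"s5.png")
for th in range(84,105,7):
    ph=max(45,th);print(th,ph,goto(tcp(th,ph),ph,s=s).round(3).tolist())
E
```

```text
[ 8.2 11.2 10.5 88.2  5.8 11.6] [ -1.05375014  76.97556369 330.95231459] [ 0.03944919 -0.00825538 -0.15665855]
84 84 [0.001, -0.002, 0.001, 0.123, -0.061, 0.037]
91 91 [0.002, 0.026, 0.003, -6.865, 0.344, 0.041]
98 98 [0.004, 0.054, 0.002, -13.854, 0.749, 0.044]
```

View pics/s5.png

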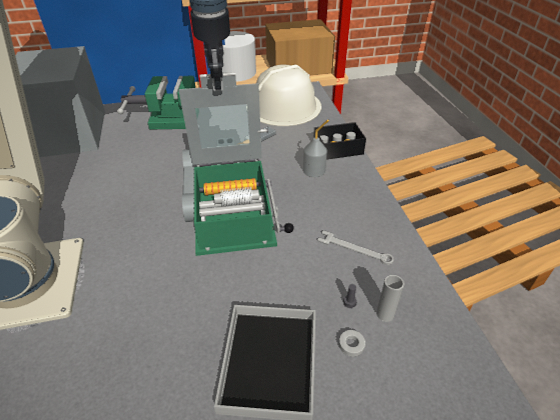

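Emit:
{"fn": "arm_command", "kwargs": {
  "motion": [
    {"dx": 0.001,"dy": 0.013,"dz": 0.002,"rx": -3.5,"ry": 0.2,"rz": 0},
    {"dx": 0.002,"dy": 0.026,"dz": 0.003,"rx": -7,"ry": 0.3,"rz": 0},
    {"dx": 0.003,"dy": 0.036,"dz": 0.003,"rx": -9,"ry": 0.5,"rz": 0},
    {"dx": 0.003,"dy": 0.046,"dz": 0.002,"rx": -12,"ry": 0.6,"rz": 0},
    {"dx": 0.003,"dy": 0.046,"dz": 0.002,"rx": -12,"ry": 0.6,"rz": 0}
  ]
}}

```text
time_s: 8.5
ee_pos: [501.9, 232.0, 331.6]
orientation: [-90.5, 83.9, -93.7]
force: [0.8, 0.3, -0.1]
opening: -0.1
```

```bash
python3 - <<'E'
from k import *
s=state();print(s['joints'].round(1),U(s['ee_pos']),s['force'])
t=cam("top");save(t,"t6.png",(175,200,315,310),5.4286)
c=cam("side");save(c,"s6.png",(170,60,310,260),3)
print(proj(c,W((110,122.5,195.1))),proj(t,W((110,122.5,195.1))))
E
```

```text
[19.1 16.8 18.2 93.8 -5.6 22.5] [-2.26545713e-01  1.22984998e+02  3.31640348e+02] [ 0.79786774  0.28090396 -0.07043199]
[265.43616528 126.97471588] [208.38979059 213.87654797]
```

View pics/s6.png

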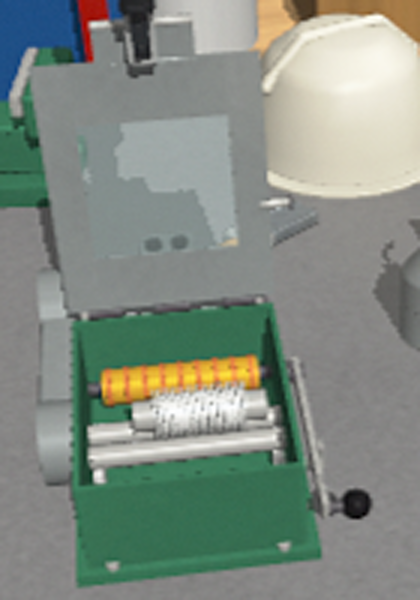

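View pics/t6.png

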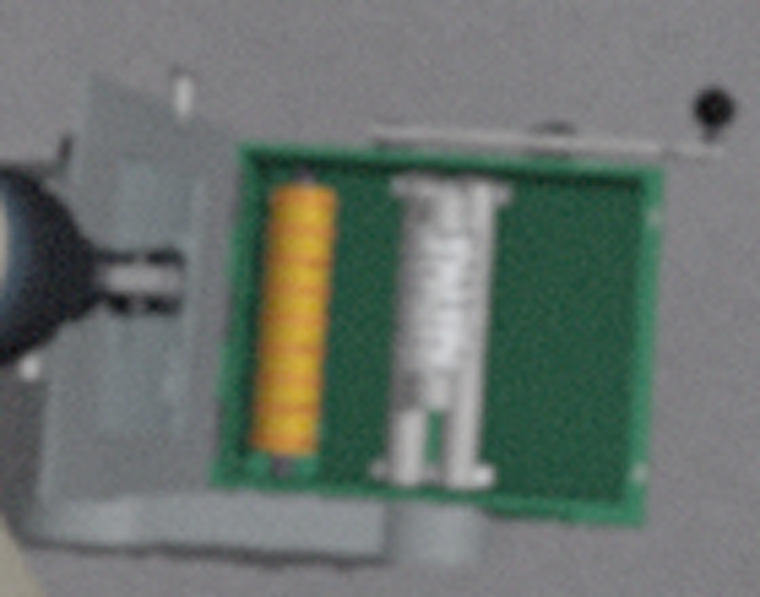

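```bash
cat > fk.py <<'E'
import numpy as np
from scipy.optimize import least_squares
from scipy.spatial.transform import Rotation as Ro
D=np.array([[57.66,14.85,1.19,76.4,0,220,503.8,230.7],[-43.5,25.2,1.5,99.1,32.8,483.3,-123.4,229.9],[-36.6,28.2,-17.4,73.3,36.2,484,-39.1,81.7],
[-34.8,22.3,-11.3,84,37.1,488.2,-21.6,174.4],[-35.2,27.8,-18.4,71.6,36.9,486.8,-25,79.3],[-33.4,21.5,-12.6,82.3,37.7,488.6,-6,172.4],
[8.2,11.2,10.5,88.2,5.8,498.4,186.1,331],[19.1,16.8,18.2,93.8,-5.6,501.9,232,331.6]])
def fk(q,k):
    q1,q2,q3,q4,q5=np.radians(q[:5]);A,C,Dd,h,e,L,w=k
    s=q2-q3;p=s+q4
    r=A*np.sin(q2)+C*np.cos(s)+Dd*np.sin(s)
    z=h+A*np.cos(q2)-C*np.sin(s)+Dd*np.cos(s)
    x=np.array([r+e*np.cos(p)+L*np.cos(p)*np.cos(q5), w+L*np.sin(q5), z-e*np.sin(p)-L*np.sin(p)*np.cos(q5)])
    return Ro.from_euler('z',np.degrees(q1)).as_matrix().dot(x) if 0 else np.array([np.cos(q1)*x[0]-np.sin(q1)*x[1],np.sin(q1)*x[0]+np.cos(q1)*x[1],x[2]])
def res(k): return np.r_[np.concatenate([fk(d,k)-d[5:] for d in D]),1e-3*(k-K0)]
K0=np.array([450,400,0,350,80,250,0.])
sol=least_squares(res,K0);K=sol.x
if __name__=="__main__": print(K.round(1),sol.cost,np.abs(sol.fun[:24]).max())
def ik(p,R,guess):
    def f(q):
        Rm=(Ro.from_euler('z',q[0],degrees=True)*Ro.from_euler('y',q[1]-q[2]+q[3],degrees=True)*Ro.from_euler('z',q[4],degrees=True)*Ro.from_euler('x',q[5],degrees=True)).as_matrix()
        return np.r_[fk(q,K)-p,300*(Rm-R).ravel()]
    o=least_squares(f,guess);return o.x,np.abs(o.fun).max()
E
python3 fk.py; cat >> k.py <<'E'
def Ra(phi,al):
    f=np.radians(phi);a=np.radians(al);d0=np.array([0,np.cos(f),-np.sin(f)]);n=np.array([0,np.sin(f),np.cos(f)])
    d=np.cos(a)*d0-np.sin(a)*np.array([1,0,0]);return RU@np.column_stack([d,n,np.cross(d,n)])
def ball(th,x=124.5):
    t=np.radians(th);return np.array([x,30-170*np.cos(t),82+170*np.sin(t)])
def tb(th,phi,al,back=0,x=126.):
    R=Ra(phi,al);return W(ball(th,x))+R[:,0]*(19-back),R
E
python3 - <<'E'
from k import *
from fk import ik
g=state()['joints']
for al in(20,30):
  for th,ph in((0,45),(30,45),(60,60),(90,75),(110,90),(129,95),(129,80),(129,60)):
    p,R=tb(th,ph,al);q,e=ik(p,R,[0,25,-10,90,30,0]);print(al,th,ph,q.round(0),round(e,1))
E
```

```text
[586.9 397.9  29.7 127.2 104.4 294.2  83.6] 0.43524269438929153 0.38190850870796567
20 0 45 [-25.  48.  18. 100.  30. -41.] 0.0
20 30 45 [-23.  44.  22. 108.  31. -39.] 0.0
20 60 60 [-14.  37.  26. 106.  24. -22.] 0.0
20 90 75 [ -2.  36.  32. 106.  15.  -4.] 0.0
20 110 90 [  8.  40.  38. 108.   4.  11.] 0.0
20 129 95 [ 13.  43.  41. 108.   1.  17.] 0.0
20 129 80 [  8.  39.  33. 102.  13.   8.] 0.0
20 129 60 [ 2. 38. 25. 98. 30. -6.] 0.0
30 0 45 [-22.  54.  27. 111.  25. -43.] 0.0
30 30 45 [-21.  50.  32. 119.  26. -41.] 0.0
30 60 60 [-12.  45.  37. 119.  20. -24.] 0.0
30 90 75 [ -2.  44.  43. 120.  14.  -6.] 0.0
30 110 90 [  7.  48.  51. 123.   5.   9.] 0.0
30 129 95 [ 12.  52.  54. 123.   3.  16.] 0.0
30 129 80 [  8.  48.  46. 117.  14.   5.] 0.0
30 129 60 [  2.  46.  37. 113.  29. -11.] 0.0
```

```bash
python3 - <<'E'
from k import *
from fk import ik
s=state();R0=Rcur(s);p0=s['ee_pos'];f=lambda p,R:delta(R,p,R0,p0).round(3).tolist()
print(f(W((0,40,370)),R0))
for b in(96,6):
    p,R=tb(0,45,20,b,129);print(f(p,R),p.round(1),ik(p,R,[-25,48,18,100,30,-41])[0].round(0))
E
```

```text
[-0.005, -0.082, 0.038, 0.0, 0.0, 0.0]
[0.137, -0.322, -0.199, 51.526, 16.538, 6.927] [639.1 -90.6 133.2] [-28.  52.  35. 115.  27. -44.]
[0.11, -0.26, -0.259, 51.526, 16.538, 6.927] [611.8 -29.1  73.4] [-25.  48.  19. 101.  30. -41.]
```

```bash
python3 - <<'E'
from k import *
from fk import ik
s=state();R0=Rcur(s);p0=s['ee_pos'];f=lambda p,R:delta(R,p,R0,p0).round(3).tolist()
G=[-25,48,18,100,30,-41]
for ph,al,b in((45,20,50),(45,12,90),(45,14,90),(45,14,6),(50,16,70),(50,16,6)):
    p,R=tb(0,ph,al,b,129);print(ph,al,b,f(p,R),U(p).round(1),ik(p,R,G)[0].round(0))
for th in range(0,130,10):
    ph=50+20*th/129
    for al in(16,):
        p,R=tb(th,ph,al,6,129);print(th,al,ik(p,R,G)[0].round(0))
E
```

```text
45 20 50 [0.123, -0.29, -0.23, 51.526, 16.538, 6.927] [ 139.6 -160.6  102.6] [-26.  50.  26. 107.  29. -42.]
45 12 90 [0.126, -0.319, -0.201, 51.416, 8.739, 4.169] [ 143.8 -189.1  131.1] [-30.  45.  23. 103.  32. -42.]
45 14 90 [0.128, -0.319, -0.201, 51.459, 10.688, 4.859] [ 146.2 -188.7  130.7] [-29.  46.  25. 106.  31. -42.]
45 14 6 [0.111, -0.26, -0.259, 51.459, 10.688, 4.859] [ 125.9 -131.1   73.1] [-26.  45.  13.  94.  33. -39.]
50 16 70 [0.126, -0.301, -0.213, 46.543, 13.053, 4.833] [ 143.1 -171.5  119.6] [-27.  45.  24. 103.  27. -38.]
50 16 6 [0.111, -0.261, -0.26, 46.543, 13.053, 4.833] [ 125.4 -132.    72.4] [-24.  44.  14.  93.  29. -35.]
0 16 [-24.  44.  14.  93.  29. -35.]
10 16 [-24.  42.  16.  95.  28. -34.]
20 16 [-23.  40.  18.  98.  27. -32.]
30 16 [-21.  39.  19.  99.  26. -30.]
40 16 [-19.  37.  21. 101.  26. -27.]
50 16 [-17.  36.  22. 102.  26. -24.]
60 16 [-15.  35.  24. 103.  25. -21.]
70 16 [-12.  34.  25. 103.  25. -18.]
80 16 [ -9.  34.  26. 102.  25. -14.]
90 16 [ -6.  34.  26. 102.  24. -11.]
100 16 [ -3.  34.  27. 100.  24.  -7.]
110 16 [-0. 34. 27. 99. 23. -4.]
120 16 [ 2. 35. 27. 97. 22. -0.]
```

Emit:
{"fn": "arm_command", "kwargs": {
  "motion": [
    {"dx": 0,"dy": -0.03,"dz": 0.01,"rx": 0,"ry": 0,"rz": 0},
    {"dx": -0.003,"dy": -0.08,"dz": 0.038,"rx": 5,"ry": 1,"rz": 0.5},
    {"dx": 0.04,"dy": -0.14,"dz": 0.02,"rx": 14,"ry": 4,"rz": 1.5},
    {"dx": 0.08,"dy": -0.2,"dz": -0.04,"rx": 24,"ry": 7,"rz": 2.5},
    {"dx": 0.11,"dy": -0.25,"dz": -0.1,"rx": 33,"ry": 9,"rz": 3.5},
    {"dx": 0.126,"dy": -0.3,"dz": -0.15,"rx": 42,"ry": 12,"rz": 4.5},
    {"dx": 0.126,"dy": -0.301,"dz": -0.2,"rx": 46.5,"ry": 13,"rz": 4.8},
    {"dx": 0.126,"dy": -0.301,"dz": -0.213,"rx": 46.5,"ry": 13,"rz": 4.8},
    {"dx": 0.126,"dy": -0.301,"dz": -0.213,"rx": 46.5,"ry": 13,"rz": 4.8},
    {"dx": 0.126,"dy": -0.301,"dz": -0.213,"rx": 46.5,"ry": 13,"rz": 4.8}
  ],
  "fingers": 0.55,
  "grip_force": 20
}}

```text
time_s: 9.85
ee_pos: [628.3, -70.1, 121.2]
orientation: [108.0, 47.6, 110.5]
force: [-0.6, 0.1, 1.0]
opening: 46.9
```

```bash
python3 - <<'E'
from k import *
s=state();R0=Rcur(s);p0=s['ee_pos'];f=lambda p,R:delta(R,p,R0,p0).round(3).tolist()
print(s['joints'].round(1),U(p0),s['force'],s['opening'])
c=cam("wrist");save(c,"w7.png");print(proj(c,W(ball(0))))
t=cam("top");save(t,"t7.png",(175,170,355,310),4.2)
print(f(*tb(0,50,16,6,129)))
E
```

```text
[-26.6  45.1  23.8 102.5  27.3 -37.5] [ 143.35656923 -171.29259018  121.17803916] [-0.56541836  0.05579724  0.95428949] 46.94242007635254
[282.01398966 228.74504154]
[-0.016, 0.04, -0.049, 0.107, 0.15, 0.137]
```

View pics/w7.png

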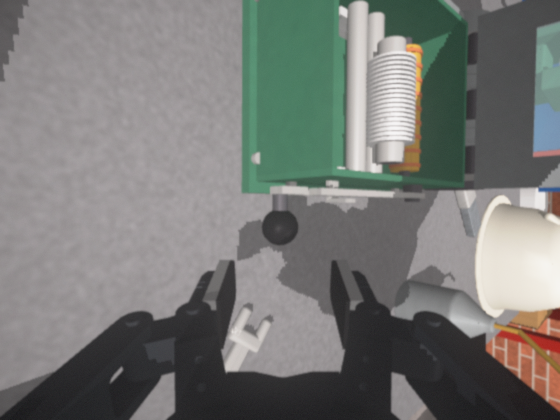

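View pics/t7.png

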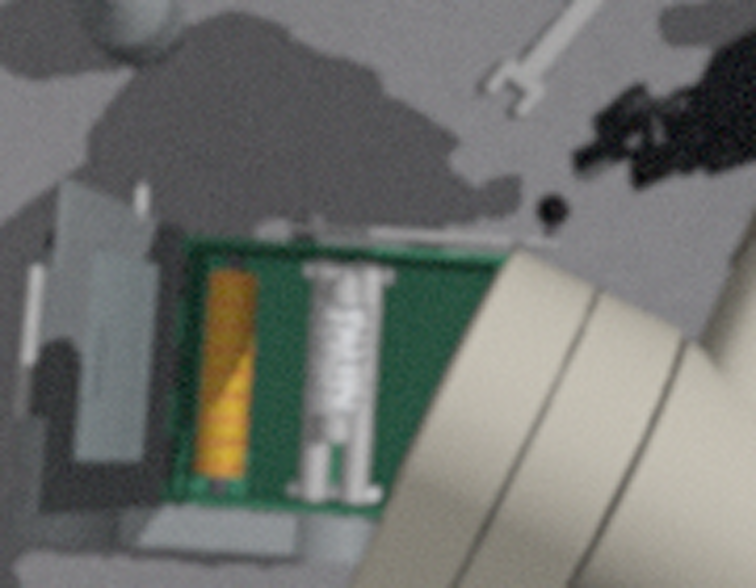

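Emit:
{"fn": "arm_command", "kwargs": {
  "motion": [
    {"dx": -0.008,"dy": 0.02,"dz": -0.025,"rx": 0,"ry": 0,"rz": 0},
    {"dx": -0.016,"dy": 0.04,"dz": -0.049,"rx": 0,"ry": 0,"rz": 0},
    {"dx": -0.016,"dy": 0.04,"dz": -0.049,"rx": 0,"ry": 0,"rz": 0}
  ]
}}

```text
time_s: 10.32
ee_pos: [611.5, -27.9, 71.9]
orientation: [108.1, 47.6, 110.7]
force: [0.2, -0.4, -0.3]
opening: 47.3
```

Emit:
{"fn": "arm_command", "kwargs": {
  "motion": [
    {"dx": 0,"dy": 0,"dz": 0,"rx": 0,"ry": 0,"rz": 0},
    {"dx": 0,"dy": 0,"dz": 0,"rx": 0,"ry": 0,"rz": 0},
    {"dx": 0,"dy": 0,"dz": 0,"rx": 0,"ry": 0,"rz": 0},
    {"dx": 0,"dy": 0,"dz": 0,"rx": 0,"ry": 0,"rz": 0}
  ],
  "fingers": 0,
  "grip_force": 25
}}

```text
time_s: 10.82
ee_pos: [613.0, -30.7, 72.0]
orientation: [108.0, 47.6, 110.4]
force: [1.5, -1.3, 8.4]
opening: 22.4
```

```bash
python3 - <<'E'
from k import *
s=state();R0=Rcur(s);p0=s['ee_pos'];f=lambda p,R:delta(R,p,R0,p0).round(3).tolist()
print(s['joints'].round(1),U(p0),s['force'],s['opening'])
c=cam("wrist");save(c,"w8.png")
for th in list(range(0,126,7))+[129,131]:
    print(th,f(*tb(th,50+20*th/129,16,6,129)))
E
```

```text
[-24.3  44.   14.2  92.9  28.6 -35.4] [ 125.87863779 -132.84245329   72.01822808] [ 1.46085119 -1.33140261  8.39683684] 22.410761080865978
0 [-0.0, 0.001, 0.0, 0.12, 0.203, 0.161]
7 [-0.0, 0.002, 0.021, -0.963, 0.267, 0.159]
14 [-0.0, 0.006, 0.041, -2.047, 0.331, 0.157]
21 [0.0, 0.012, 0.061, -3.13, 0.395, 0.155]
28 [0.001, 0.02, 0.08, -4.213, 0.459, 0.153]
35 [0.001, 0.031, 0.097, -5.297, 0.523, 0.151]
42 [0.002, 0.043, 0.113, -6.38, 0.587, 0.149]
49 [0.003, 0.058, 0.128, -7.463, 0.651, 0.147]
56 [0.004, 0.074, 0.14, -8.547, 0.714, 0.145]
63 [0.005, 0.092, 0.151, -9.63, 0.778, 0.143]
70 [0.006, 0.111, 0.159, -10.714, 0.842, 0.141]
77 [0.007, 0.13, 0.165, -11.797, 0.906, 0.139]
84 [0.008, 0.151, 0.168, -12.88, 0.97, 0.137]
91 [0.009, 0.171, 0.169, -13.964, 1.034, 0.134]
98 [0.011, 0.191, 0.167, -15.047, 1.098, 0.132]
105 [0.012, 0.212, 0.163, -16.131, 1.161, 0.13]
112 [0.013, 0.231, 0.156, -17.214, 1.225, 0.128]
119 [0.014, 0.249, 0.147, -18.297, 1.289, 0.126]
129 [0.015, 0.274, 0.13, -19.845, 1.38, 0.123]
131 [0.016, 0.278, 0.127, -20.155, 1.398, 0.122]
```

View pics/w8.png

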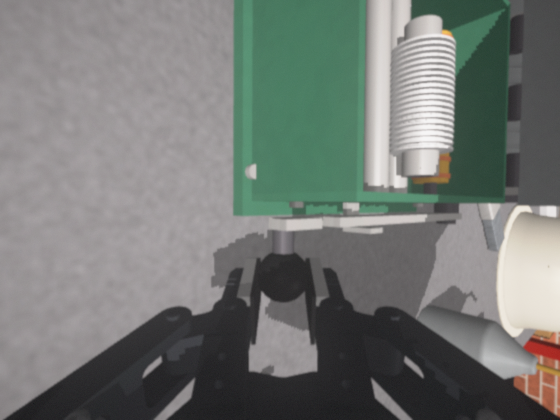

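Emit:
{"fn": "arm_command", "kwargs": {
  "motion": [
    {"dx": 0,"dy": 0.001,"dz": 0.01,"rx": -0.5,"ry": 0,"rz": 0},
    {"dx": 0,"dy": 0.002,"dz": 0.021,"rx": -1,"ry": 0,"rz": 0},
    {"dx": 0,"dy": 0.004,"dz": 0.031,"rx": -1.5,"ry": 0,"rz": 0},
    {"dx": 0,"dy": 0.006,"dz": 0.041,"rx": -2,"ry": 0.1,"rz": 0},
    {"dx": 0,"dy": 0.009,"dz": 0.051,"rx": -2.6,"ry": 0.1,"rz": 0},
    {"dx": 0,"dy": 0.012,"dz": 0.061,"rx": -3.1,"ry": 0.2,"rz": 0}
  ]
}}

```text
time_s: 11.62
ee_pos: [613.4, -21.1, 132.3]
orientation: [110.0, 50.7, 111.9]
force: [5.5, -12.8, 1.6]
opening: 22.2
```

```bash
python3 - <<'E'
from k import *
s=state();R0=Rcur(s);p0=s['ee_pos'];f=lambda p,R:delta(R,p,R0,p0).round(3).tolist()
print(s['joints'].round(1),U(p0),s['force'],s['opening'])
c=cam("wrist");save(c,"w9.png")
for th in list(range(21,126,7))+[129,131]:
    print(th,f(*tb(th,50+20*th/129,16,6,129)))
E
```

```text
[-22.6  40.2  17.6  97.3  26.8 -31.9] [ 125.70586624 -123.2335263   132.26438163] [  5.4788926  -12.75767826   1.64780482] 22.197491273292403
21 [-0.0, 0.002, 0.001, 0.243, 0.283, 0.156]
28 [0.0, 0.01, 0.019, -0.841, 0.347, 0.154]
35 [0.001, 0.021, 0.037, -1.924, 0.41, 0.151]
42 [0.002, 0.034, 0.053, -3.008, 0.474, 0.148]
49 [0.002, 0.048, 0.067, -4.091, 0.538, 0.145]
56 [0.003, 0.065, 0.08, -5.174, 0.602, 0.142]
63 [0.004, 0.082, 0.09, -6.258, 0.666, 0.139]
70 [0.006, 0.101, 0.099, -7.341, 0.73, 0.137]
77 [0.007, 0.121, 0.104, -8.425, 0.794, 0.134]
84 [0.008, 0.141, 0.108, -9.508, 0.857, 0.131]
91 [0.009, 0.161, 0.108, -10.591, 0.921, 0.128]
98 [0.01, 0.182, 0.107, -11.675, 0.985, 0.125]
105 [0.011, 0.202, 0.103, -12.758, 1.049, 0.122]
112 [0.012, 0.221, 0.096, -13.842, 1.112, 0.119]
119 [0.014, 0.24, 0.087, -14.925, 1.176, 0.116]
129 [0.015, 0.264, 0.07, -16.473, 1.267, 0.112]
131 [0.015, 0.269, 0.066, -16.782, 1.285, 0.111]
```

View pics/w9.png

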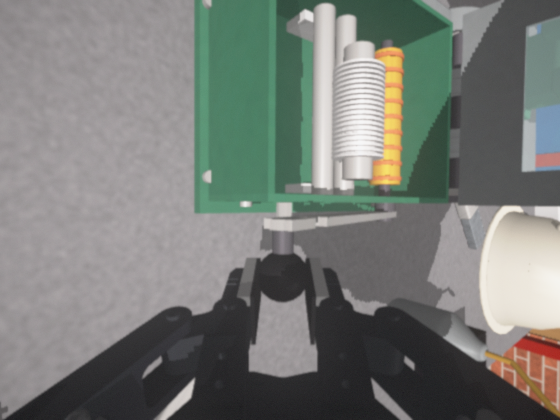

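Emit:
{"fn": "arm_command", "kwargs": {
  "motion": [
    {"dx": 0,"dy": 0.003,"dz": 0.009,"rx": -0.5,"ry": 0,"rz": 0},
    {"dx": 0,"dy": 0.007,"dz": 0.018,"rx": -1,"ry": 0,"rz": 0},
    {"dx": 0,"dy": 0.012,"dz": 0.027,"rx": -1.5,"ry": 0,"rz": 0},
    {"dx": 0.001,"dy": 0.018,"dz": 0.036,"rx": -2,"ry": 0,"rz": 0},
    {"dx": 0.001,"dy": 0.024,"dz": 0.044,"rx": -2.5,"ry": 0.1,"rz": 0},
    {"dx": 0.002,"dy": 0.031,"dz": 0.052,"rx": -3,"ry": 0.1,"rz": 0},
    {"dx": 0.002,"dy": 0.045,"dz": 0.066,"rx": -4,"ry": 0.2,"rz": 0},
    {"dx": 0.003,"dy": 0.054,"dz": 0.073,"rx": -5,"ry": 0.3,"rz": 0},
    {"dx": 0.003,"dy": 0.062,"dz": 0.079,"rx": -5.5,"ry": 0.3,"rz": 0},
    {"dx": 0.004,"dy": 0.071,"dz": 0.084,"rx": -6,"ry": 0.4,"rz": 0},
    {"dx": 0.004,"dy": 0.08,"dz": 0.089,"rx": -6.5,"ry": 0.4,"rz": 0},
    {"dx": 0.006,"dy": 0.099,"dz": 0.098,"rx": -7.5,"ry": 0.5,"rz": 0},
    {"dx": 0.006,"dy": 0.109,"dz": 0.101,"rx": -8,"ry": 0.5,"rz": 0},
    {"dx": 0.007,"dy": 0.119,"dz": 0.103,"rx": -8.6,"ry": 0.5,"rz": 0}
  ]
}}

```text
time_s: 13.42
ee_pos: [619.6, 101.3, 234.5]
orientation: [117.0, 58.0, 117.7]
force: [3.6, -0.6, -4.3]
opening: 22.2
```

```bash
python3 - <<'E'
from k import *
s=state();R0=Rcur(s);p0=s['ee_pos'];f=lambda p,R:delta(R,p,R0,p0).round(3).tolist()
print(s['joints'].round(1),U(p0),s['force'],s['opening'])
c=cam("wrist");save(c,"w10.png")
c=cam("side");save(c,"s10.png",(150,0,400,250),2.3)
for th in [77,84,91,98,105,112,119,124,129,131]:
    print(th,f(*tb(th,50+20*th/129,16,6,129)))
E
```

```text
[-10.   34.   25.  102.   24.8 -15.3] [124.85942438  -0.68130507 234.52238177] [ 3.64053239 -0.57894316 -4.30135207] 22.162199022264932
77 [0.0, -0.002, 0.002, -0.074, 0.144, 0.066]
84 [0.002, 0.019, 0.005, -1.158, 0.207, 0.065]
91 [0.003, 0.039, 0.006, -2.241, 0.27, 0.064]
98 [0.004, 0.059, 0.004, -3.325, 0.333, 0.062]
105 [0.005, 0.08, 0.0, -4.408, 0.397, 0.061]
112 [0.006, 0.099, -0.006, -5.492, 0.46, 0.06]
119 [0.007, 0.117, -0.015, -6.575, 0.523, 0.058]
124 [0.008, 0.13, -0.023, -7.349, 0.568, 0.057]
129 [0.009, 0.142, -0.032, -8.123, 0.613, 0.056]
131 [0.009, 0.146, -0.036, -8.432, 0.631, 0.056]
```

View pics/w10.png

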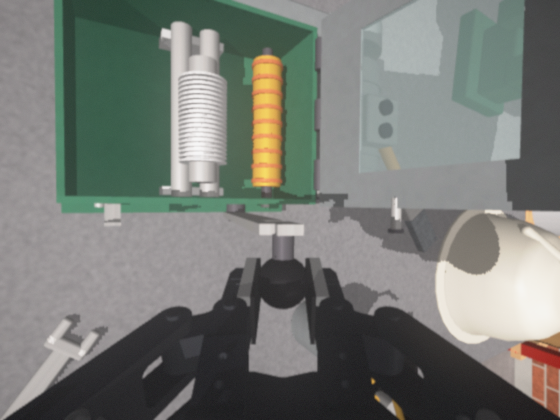

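View pics/s10.png

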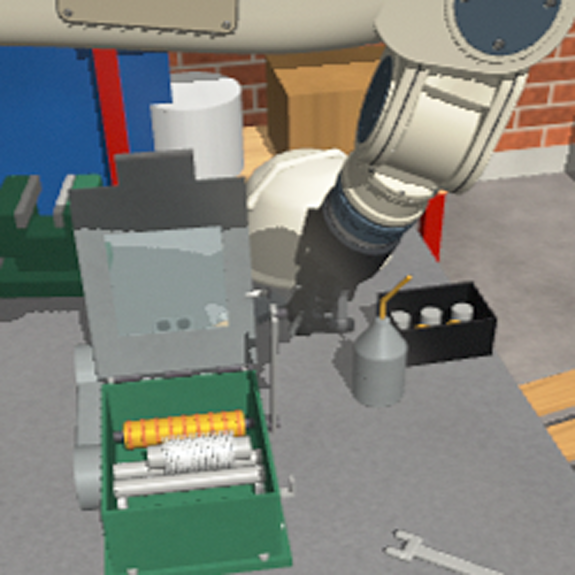

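```bash
python3 - <<'E'
from k import *
t=cam("top");s=cam("side")
print(onz(s,316,172,0),U(onz(s,316,172,0)), onz(t,206,178,60))
im=t['img'];save(t,"t11.png",(150,100,350,300),3)
E
```

```text
[766.84812243 255.05249921   0.        ] [263.00149119 161.25932166   0.        ] [740.31021531 259.37933772  60.        ]
```

View pics/t11.png

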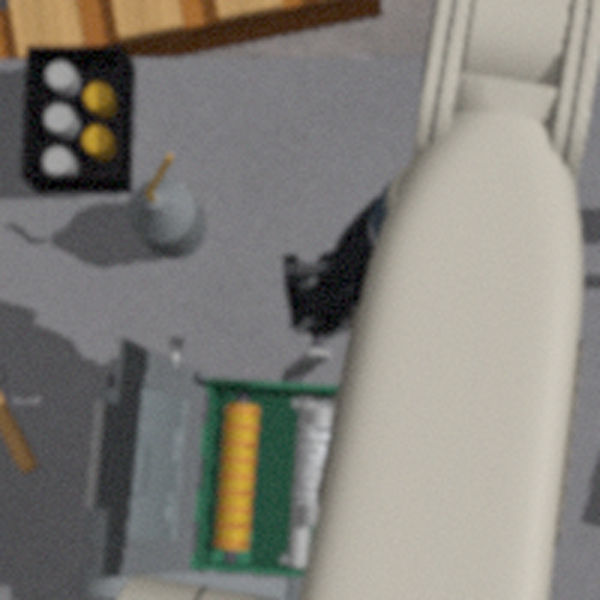

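Emit:
{"fn": "arm_command", "kwargs": {
  "motion": [
    {"dx": 0.001,"dy": 0.011,"dz": 0.002,"rx": -0.5,"ry": 0,"rz": 0},
    {"dx": 0.002,"dy": 0.021,"dz": 0.003,"rx": -1,"ry": 0.1,"rz": 0},
    {"dx": 0.002,"dy": 0.031,"dz": 0.004,"rx": -1.6,"ry": 0.1,"rz": 0},
    {"dx": 0.003,"dy": 0.041,"dz": 0.004,"rx": -2.2,"ry": 0.2,"rz": 0},
    {"dx": 0.004,"dy": 0.061,"dz": 0.002,"rx": -3.3,"ry": 0.2,"rz": 0},
    {"dx": 0.004,"dy": 0.071,"dz": 0.0,"rx": -3.9,"ry": 0.3,"rz": 0},
    {"dx": 0.005,"dy": 0.081,"dz": -0.002,"rx": -4.4,"ry": 0.3,"rz": 0},
    {"dx": 0.006,"dy": 0.1,"dz": -0.008,"rx": -5.4,"ry": 0.3,"rz": 0},
    {"dx": 0.006,"dy": 0.109,"dz": -0.012,"rx": -6,"ry": 0.4,"rz": 0},
    {"dx": 0.007,"dy": 0.118,"dz": -0.017,"rx": -6.5,"ry": 0.4,"rz": 0},
    {"dx": 0.008,"dy": 0.126,"dz": -0.022,"rx": -7,"ry": 0.4,"rz": 0},
    {"dx": 0.008,"dy": 0.126,"dz": -0.022,"rx": -7,"ry": 0.4,"rz": 0}
  ]
}}

```text
time_s: 15.12
ee_pos: [626.9, 227.9, 211.9]
orientation: [125.4, 63.7, 125.1]
force: [3.3, -2.6, -0.4]
opening: 21.9
```

```bash
python3 - <<'E'
from k import *
s=state();R0=Rcur(s);p0=s['ee_pos'];f=lambda p,R:delta(R,p,R0,p0).round(3).tolist()
print(s['joints'].round(1),U(p0),s['force'],s['opening'])
c=cam("wrist");save(c,"w12.png")
c=cam("side");save(c,"s12.png",(200,60,340,220),4)
for th in [121,123,126,129,131,133]:
    print(th,f(*tb(th,50+20*th/129,16,6,129)))
E
```

```text
[ 3.1 35.  26.2 95.9 22.   0.5] [124.85364203 126.06424098 211.93458432] [ 3.32727332 -2.63898244 -0.37372515] 21.936019863764532
121 [0.0, -0.004, 0.004, 0.095, 0.034, 0.005]
123 [0.001, 0.001, 0.001, -0.215, 0.051, 0.005]
126 [0.001, 0.008, -0.004, -0.679, 0.078, 0.005]
129 [0.001, 0.015, -0.01, -1.143, 0.105, 0.005]
131 [0.002, 0.02, -0.013, -1.453, 0.123, 0.004]
133 [0.002, 0.024, -0.017, -1.762, 0.141, 0.004]
```

View pics/w12.png

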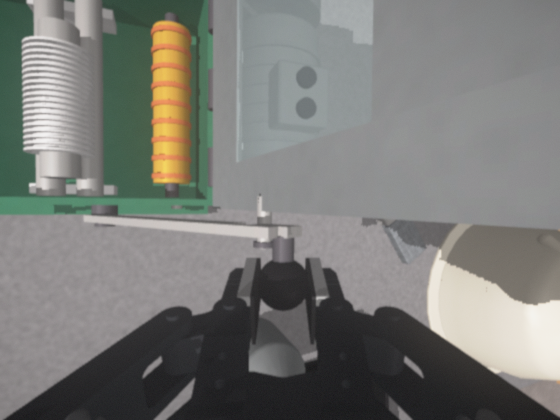

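View pics/s12.png

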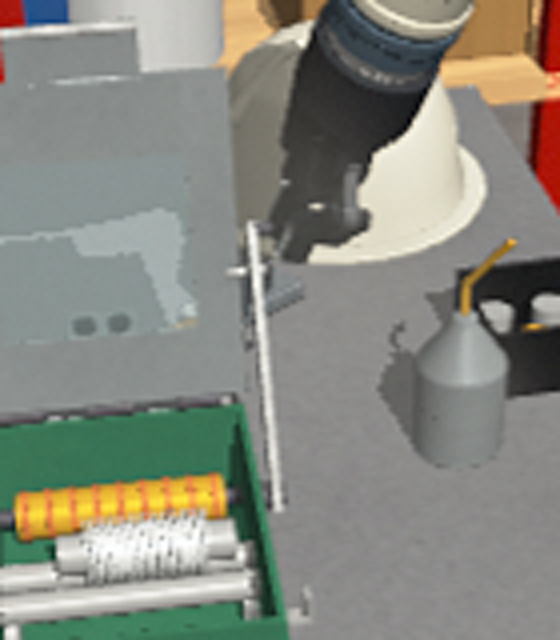

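Emit:
{"fn": "arm_command", "kwargs": {
  "motion": [
    {"dx": 0,"dy": 0.004,"dz": -0.003,"rx": -0.3,"ry": 0,"rz": 0},
    {"dx": 0.001,"dy": 0.008,"dz": -0.005,"rx": -0.6,"ry": 0,"rz": 0},
    {"dx": 0.001,"dy": 0.012,"dz": -0.009,"rx": -0.9,"ry": 0,"rz": 0},
    {"dx": 0.001,"dy": 0.015,"dz": -0.011,"rx": -1.1,"ry": 0.1,"rz": 0},
    {"dx": 0.001,"dy": 0.016,"dz": -0.012,"rx": -1.2,"ry": 0.1,"rz": 0},
    {"dx": 0.001,"dy": 0.016,"dz": -0.012,"rx": -1.2,"ry": 0.1,"rz": 0}
  ]
}}

```text
time_s: 15.98
ee_pos: [628.2, 243.1, 200.3]
orientation: [127.1, 64.7, 126.6]
force: [2.2, -0.3, 1.0]
opening: 22.2
```

```bash
python3 - <<'E'
from k import *
s=state();R0=Rcur(s);p0=s['ee_pos'];f=lambda p,R:delta(R,p,R0,p0).round(3).tolist()
print(s['joints'].round(1),U(p0),s['force'],s['opening'])
c=cam("wrist");save(c,"w13.png")
for th in [123,126,129,131,133]:
    print(th,f(*tb(th,50+20*th/129,16,6,129)))
print(f(p0-60*R0[:,0],R0))
E
```

```text
[ 4.7 35.6 25.9 94.4 21.3  2.6] [125.25555872 141.30563123 200.25473908] [ 2.15079636 -0.34602104  0.99958542] 22.180195522162887
123 [-0.001, -0.014, 0.013, 0.976, -0.017, 0.057]
126 [-0.0, -0.007, 0.008, 0.511, 0.01, 0.057]
129 [0.0, -0.0, 0.002, 0.047, 0.037, 0.057]
131 [0.0, 0.004, -0.002, -0.263, 0.055, 0.057]
133 [0.001, 0.009, -0.006, -0.572, 0.073, 0.057]
[0.015, -0.021, 0.054, 0.0, 0.0, 0.0]
```

View pics/w13.png

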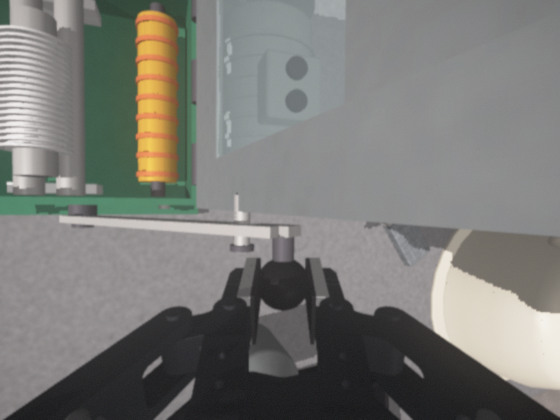

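Emit:
{"fn": "arm_command", "kwargs": {
  "motion": [
    {"dx": 0,"dy": 0.002,"dz": -0.002,"rx": -0.1,"ry": 0,"rz": 0},
    {"dx": 0,"dy": 0.004,"dz": -0.004,"rx": -0.2,"ry": 0,"rz": 0},
    {"dx": 0,"dy": 0.004,"dz": -0.004,"rx": -0.2,"ry": 0,"rz": 0}
  ]
}}

```text
time_s: 16.4
ee_pos: [628.4, 244.6, 198.6]
orientation: [127.4, 65.0, 126.7]
force: [-1.4, -16.9, 17.8]
opening: 22.0
```

```bash
python3 - <<'E'
from k import *
s=state();p0=s['ee_pos']
print(U(p0),s['force'],s['opening'])
c=cam("side");save(c,"s14.png",(200,60,340,220),4)
E
```

```text
[125.37443876 142.85611605 198.60352524] [ -1.36682423 -16.91180457  17.81480836] 21.96139172350031
```

View pics/s14.png

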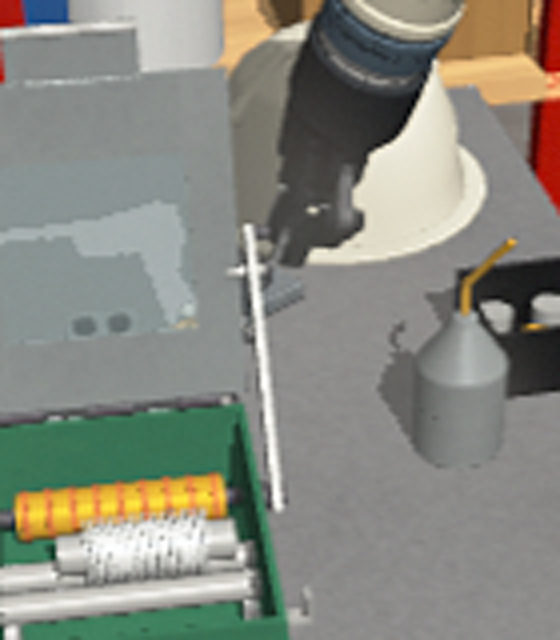

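Emit:
{"fn": "arm_command", "kwargs": {
  "motion": [
    {"dx": 0,"dy": -0.003,"dz": 0.003,"rx": 0,"ry": 0,"rz": 0},
    {"dx": 0,"dy": -0.003,"dz": 0.003,"rx": 0,"ry": 0,"rz": 0},
    {"dx": 0,"dy": -0.003,"dz": 0.003,"rx": 0,"ry": 0,"rz": 0},
    {"dx": 0,"dy": -0.003,"dz": 0.003,"rx": 0,"ry": 0,"rz": 0}
  ],
  "fingers": 0.5
}}

```text
time_s: 16.95
ee_pos: [628.0, 244.3, 198.9]
orientation: [127.5, 64.8, 126.9]
force: [0.1, -0.3, 0.2]
opening: 42.5
```

Emit:
{"fn": "arm_command", "kwargs": {
  "motion": [
    {"dx": 0.006,"dy": -0.008,"dz": 0.022,"rx": 0,"ry": 0,"rz": 0},
    {"dx": 0.016,"dy": -0.021,"dz": 0.055,"rx": 0,"ry": 0,"rz": 0},
    {"dx": 0.025,"dy": -0.05,"dz": 0.09,"rx": 0,"ry": 0,"rz": 0},
    {"dx": 0.03,"dy": -0.09,"dz": 0.13,"rx": 0,"ry": 0,"rz": 0},
    {"dx": 0.03,"dy": -0.13,"dz": 0.17,"rx": 0,"ry": 0,"rz": 0},
    {"dx": 0.03,"dy": -0.13,"dz": 0.17,"rx": 0,"ry": 0,"rz": 0}
  ]
}}

```text
time_s: 17.7
ee_pos: [632.8, 119.2, 329.9]
orientation: [121.0, 66.7, 119.7]
force: [-0.8, 0.6, -0.0]
opening: 43.2
```

```bash
python3 - <<'E'
from k import *
s=state();p0=s['ee_pos']
print(U(p0),s['force'],s['opening'],s['joints'].round(1))
c=cam("side");save(c,"s15.png",(170,60,340,260),3);print(proj(c,W(ball(129.26))))
t=cam("top");save(t,"t15.png",(175,170,315,310),4.2);print(proj(t,W(ball(129.26))))
c=cam("wrist");save(c,"w15.png");print(proj(c,W(ball(129.26))))
E
```

```text
[137.04146572  17.94183729 329.8634453 ] [-0.77788552  0.59375541 -0.04741823] 43.15088076889638 [ -5.5  33.2  40.8 111.6  18.9  -6.6]
[269.95661029 117.2339972 ]
[201.76852674 207.03290925]
[358.05567788 217.56883263]
```

View pics/s15.png

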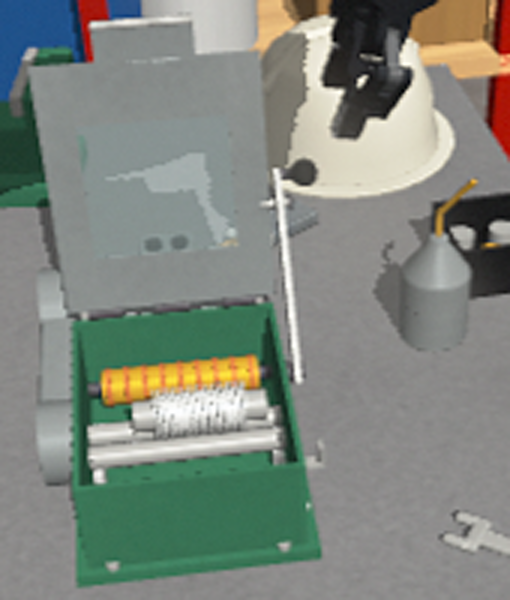

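View pics/t15.png

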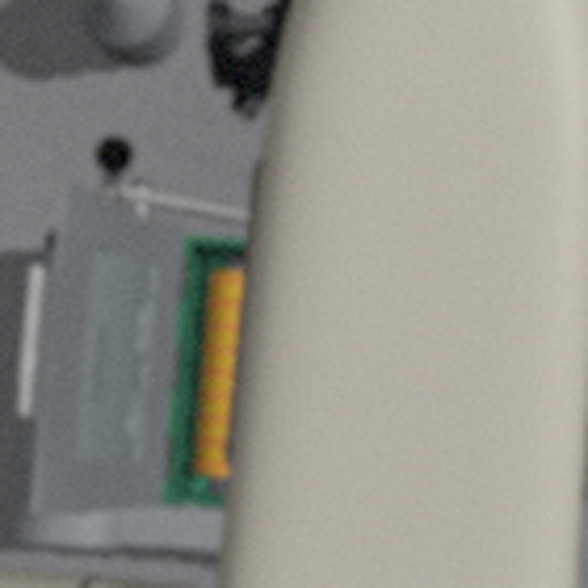

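View pics/w15.png

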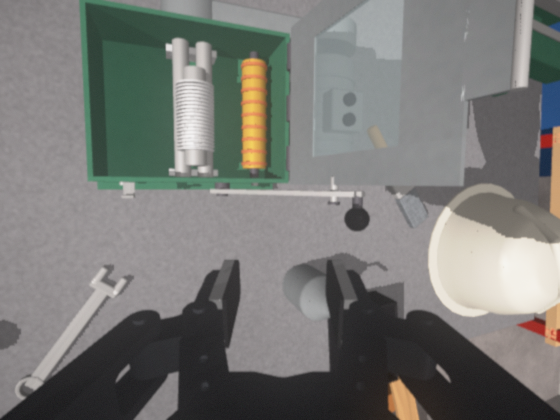

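```bash
python3 - <<'E'
from k import *
from fk import ik
c=cam("wrist")
for uv in((195,68),(195,163),(179,115),(214,112)): print(uv,U(onz(c,*uv,75)).round(1))
save(c,"w16.png",(140,40,240,200),3.7)
s=state();g=goto((0,0,240),90,2);print(g,ik(W((0,0,240)),Rt(90,2),s['joints'])[0].round(0),ik(W((0,0,60)),Rt(90,2),s['joints'])[0].round(0))
E
```

```text
(195, 68) [-43.6   2.1  75. ]
(195, 163) [66.8 -0.7 75. ]
(179, 115) [ 11.6 -17.4  75. ]
(214, 112) [ 5.3 23.1 75. ]
[-1.38100e-01 -1.23000e-02 -8.78000e-02 -2.04881e+01 -1.14131e+01
 -2.14510e+00] [ 3. 10. -3. 76.  0.  6.] [  3.  17. -22.  51.   0.   6.]
```

View pics/w16.png

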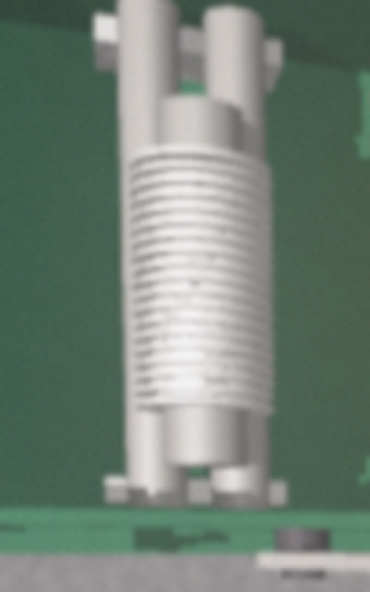

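Emit:
{"fn": "arm_command", "kwargs": {
  "motion": [
    {"dx": -0.04,"dy": -0.005,"dz": 0.0,"rx": -7,"ry": -4,"rz": -0.7},
    {"dx": -0.085,"dy": -0.009,"dz": -0.04,"rx": -14,"ry": -8,"rz": -1.4},
    {"dx": -0.127,"dy": -0.013,"dz": -0.088,"rx": -20.5,"ry": -11.4,"rz": -2.1},
    {"dx": -0.127,"dy": -0.013,"dz": -0.088,"rx": -20.5,"ry": -11.4,"rz": -2.1},
    {"dx": -0.127,"dy": -0.013,"dz": -0.088,"rx": -20.5,"ry": -11.4,"rz": -2.1},
    {"dx": -0.127,"dy": -0.013,"dz": -0.088,"rx": -20.5,"ry": -11.4,"rz": -2.1}
  ],
  "fingers": 0.75
}}

```text
time_s: 18.65
ee_pos: [507.6, 108.2, 241.1]
orientation: [1.4, 89.9, -1.9]
force: [0.1, 0.5, 0.4]
opening: 64.0
```

```bash
python3 - <<'E'
from k import *
s=state();print(U(s['ee_pos']),s['opening'],s['joints'].round(1))
c=cam("wrist");save(c,"w17.png")
print(goto((11.,0,120),90),goto((11.,0,59),90))
for x in(-45,11,67): print(proj(c,W((x,0,75))))
E
```

```text
[ 12.63571243  -0.31494429 241.100886  ] 63.98212170219407 [ 2.8 11.5 -1.7 76.6 -0.   6. ]
[-0.0018  0.0007 -0.1211  0.0083  0.1264 -0.0271] [-0.0018  0.0007 -0.1821  0.0083  0.1264 -0.0271]
[282.70345587 133.34098144]
[282.64807618 191.27594832]
[282.59841659 243.22687529]
```

View pics/w17.png

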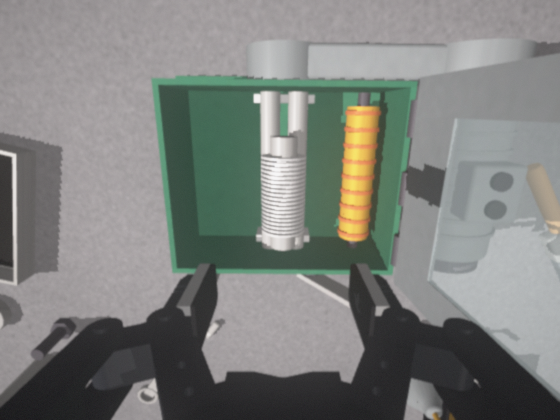

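Emit:
{"fn": "arm_command", "kwargs": {
  "motion": [
    {"dx": 0,"dy": 0.0005,"dz": -0.05,"rx": 0,"ry": 0,"rz": 0},
    {"dx": 0,"dy": 0.0005,"dz": -0.1,"rx": 0,"ry": 0,"rz": 0},
    {"dx": 0,"dy": 0.0005,"dz": -0.14,"rx": 0,"ry": 0,"rz": 0},
    {"dx": 0,"dy": 0.0005,"dz": -0.165,"rx": 0,"ry": 0,"rz": 0},
    {"dx": 0,"dy": 0.0005,"dz": -0.182,"rx": 0,"ry": 0,"rz": 0},
    {"dx": 0,"dy": 0.0005,"dz": -0.182,"rx": 0,"ry": 0,"rz": 0}
  ]
}}

```text
time_s: 19.45
ee_pos: [506.8, 107.9, 57.5]
orientation: [-152.1, 89.9, -155.4]
force: [0.7, 1.1, 0.3]
opening: 64.0
```

Emit:
{"fn": "arm_command", "kwargs": {
  "motion": [
    {"dx": 0,"dy": 0,"dz": 0,"rx": 0,"ry": 0,"rz": 0},
    {"dx": 0,"dy": 0,"dz": 0,"rx": 0,"ry": 0,"rz": 0},
    {"dx": 0,"dy": 0,"dz": 0,"rx": 0,"ry": 0,"rz": 0},
    {"dx": 0,"dy": 0,"dz": 0,"rx": 0,"ry": 0,"rz": 0}
  ],
  "fingers": 0,
  "grip_force": 50
}}

```text
time_s: 19.95
ee_pos: [507.3, 108.4, 59.6]
orientation: [2.4, 89.8, -0.9]
force: [3.2, 2.1, 6.3]
opening: 42.7
```

Emit:
{"fn": "arm_command", "kwargs": {
  "motion": [
    {"dx": 0,"dy": 0,"dz": 0.015,"rx": 0,"ry": 0,"rz": 0},
    {"dx": 0,"dy": 0,"dz": 0.04,"rx": 0,"ry": 0,"rz": 0},
    {"dx": 0,"dy": 0,"dz": 0.08,"rx": 0,"ry": 0,"rz": 0},
    {"dx": 0,"dy": 0,"dz": 0.12,"rx": 0,"ry": 0,"rz": 0},
    {"dx": 0,"dy": 0,"dz": 0.15,"rx": 0,"ry": 0,"rz": 0},
    {"dx": 0,"dy": 0,"dz": 0.15,"rx": 0,"ry": 0,"rz": 0}
  ]
}}

```text
time_s: 20.7
ee_pos: [506.6, 108.1, 211.1]
orientation: [-4.9, 89.7, -8.2]
force: [-0.1, -0.2, -2.5]
opening: 42.8
```

```bash
python3 - <<'E'
from k import *
s=state();print(s['ee_pos'],s['opening'],s['force'],s['joints'].round(1))
c=cam("wrist");save(c,"w18.png")
c=cam("side");save(c,"s18.png")
d=np.array([0,0,-1.]);a=np.radians(-17.2);y=np.array([-np.sin(a),np.cos(a),0]);R=np.column_stack([d,y,np.cross(d,y)])
print(delta(R,(508.5,-307.8,200),Rcur(s),s['ee_pos']).round(4))
E
```

```text
[506.58660055 108.10535196 211.06576999] 42.77401838131413 [-0.1346554  -0.21631489 -2.4700623 ] [ 2.8 11.9 -5.6 72.2 -0.1  6.1]
[ 1.90000e-03 -4.15900e-01 -1.11000e-02  7.08000e-02  2.61600e-01
 -1.39231e+01]
```

View pics/w18.png

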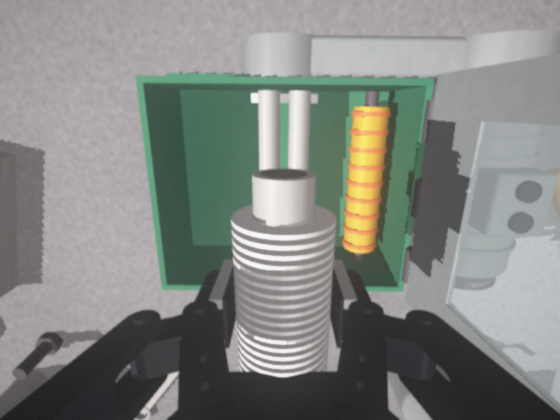

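View pics/s18.png

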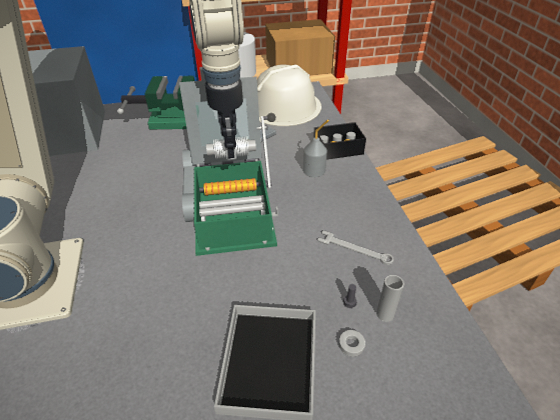

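Emit:
{"fn": "arm_command", "kwargs": {
  "motion": [
    {"dx": 0,"dy": -0.025,"dz": 0.01,"rx": 0,"ry": 0,"rz": 0},
    {"dx": 0,"dy": -0.07,"dz": 0.01,"rx": 0,"ry": 0,"rz": -2},
    {"dx": 0,"dy": -0.12,"dz": 0.01,"rx": 0,"ry": 0,"rz": -4},
    {"dx": 0,"dy": -0.17,"dz": 0.01,"rx": 0,"ry": 0,"rz": -6},
    {"dx": 0,"dy": -0.22,"dz": 0.01,"rx": 0,"ry": 0,"rz": -8},
    {"dx": 0.001,"dy": -0.27,"dz": 0.005,"rx": 0,"ry": 0,"rz": -10},
    {"dx": 0.001,"dy": -0.32,"dz": 0,"rx": 0,"ry": 0,"rz": -12},
    {"dx": 0.002,"dy": -0.365,"dz": -0.01,"rx": 0,"ry": 0,"rz": -14},
    {"dx": 0.002,"dy": -0.4,"dz": -0.011,"rx": 0,"ry": 0,"rz": -14},
    {"dx": 0.002,"dy": -0.416,"dz": -0.011,"rx": 0,"ry": 0,"rz": -14},
    {"dx": 0.002,"dy": -0.416,"dz": -0.011,"rx": 0,"ry": 0,"rz": -14}
  ]
}}

```text
time_s: 22.18
ee_pos: [507.6, -308.0, 196.3]
orientation: [159.3, 89.9, 141.9]
force: [-0.7, 0.1, -2.5]
opening: 42.8
```

```bash
python3 - <<'E'
from k import *
s=state();print(s['ee_pos'],s['opening'],s['force'],s['joints'].round(1))
c=cam("wrist");save(c,"w19.png")
c=cam("side");save(c,"s19.png")
E
```

```text
[ 507.58698707 -308.00138693  196.32378974] 42.78610967697258 [-0.65517379  0.0748183  -2.47708194] [-39.3  19.8   3.3  73.6  -0.  -22. ]
```

View pics/w19.png

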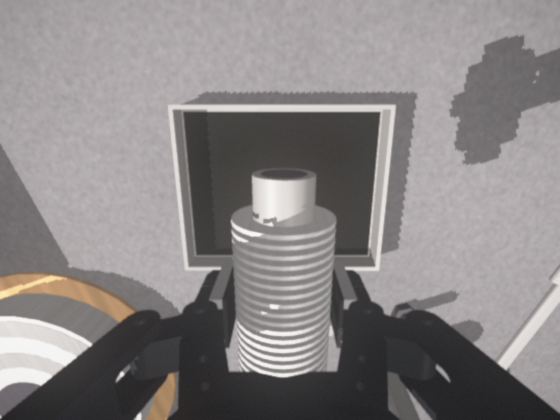

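View pics/s19.png

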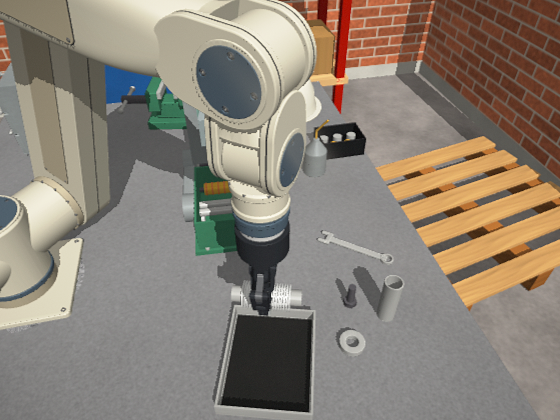

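Emit:
{"fn": "arm_command", "kwargs": {
  "motion": [
    {"dx": 0,"dy": 0,"dz": -0.04,"rx": 0,"ry": 0,"rz": 0},
    {"dx": 0,"dy": 0,"dz": -0.08,"rx": 0,"ry": 0,"rz": 0},
    {"dx": 0,"dy": 0,"dz": -0.12,"rx": 0,"ry": 0,"rz": 0},
    {"dx": 0,"dy": 0,"dz": -0.15,"rx": 0,"ry": 0,"rz": 0},
    {"dx": 0,"dy": 0,"dz": -0.17,"rx": 0,"ry": 0,"rz": 0},
    {"dx": 0,"dy": 0,"dz": -0.178,"rx": 0,"ry": 0,"rz": 0},
    {"dx": 0,"dy": 0,"dz": -0.178,"rx": 0,"ry": 0,"rz": 0}
  ]
}}

```text
time_s: 23.15
ee_pos: [508.2, -307.0, 19.7]
orientation: [-28.1, 90.0, -45.3]
force: [-1.2, 0.3, -2.1]
opening: 42.6
```

Emit:
{"fn": "arm_command", "kwargs": {
  "motion": [
    {"dx": 0,"dy": 0,"dz": -0.002,"rx": 0,"ry": 0,"rz": 0},
    {"dx": 0,"dy": 0,"dz": -0.004,"rx": 0,"ry": 0,"rz": 0},
    {"dx": 0,"dy": 0,"dz": -0.005,"rx": 0,"ry": 0,"rz": 0},
    {"dx": 0,"dy": 0,"dz": -0.005,"rx": 0,"ry": 0,"rz": 0}
  ]
}}

```text
time_s: 23.65
ee_pos: [508.0, -307.9, 14.5]
orientation: [-30.3, 89.9, -47.6]
force: [-0.6, -0.3, -3.2]
opening: 42.2
```

Emit:
{"fn": "arm_command", "kwargs": {
  "motion": [
    {"dx": 0,"dy": 0,"dz": -0.001,"rx": 0,"ry": 0,"rz": 0},
    {"dx": 0,"dy": 0,"dz": -0.002,"rx": 0,"ry": 0,"rz": 0},
    {"dx": 0,"dy": 0,"dz": -0.003,"rx": 0,"ry": 0,"rz": 0},
    {"dx": 0,"dy": 0,"dz": -0.003,"rx": 0,"ry": 0,"rz": 0}
  ]
}}

```text
time_s: 24.15
ee_pos: [508.0, -307.8, 11.3]
orientation: [-31.6, 90.0, -48.9]
force: [0.2, 0.6, -2.1]
opening: 42.4
```

Emit:
{"fn": "arm_command", "kwargs": {
  "motion": [
    {"dx": 0,"dy": 0,"dz": -0.001,"rx": 0,"ry": 0,"rz": 0},
    {"dx": 0,"dy": 0,"dz": -0.002,"rx": 0,"ry": 0,"rz": 0},
    {"dx": 0,"dy": 0,"dz": -0.002,"rx": 0,"ry": 0,"rz": 0}
  ]
}}

```text
time_s: 24.52
ee_pos: [508.1, -307.8, 10.8]
orientation: [-28.0, 89.9, -45.3]
force: [-3.6, 2.3, 10.8]
opening: 42.6
```

Emit:
{"fn": "arm_command", "kwargs": {
  "motion": [
    {"dx": 0,"dy": 0,"dz": 0.001,"rx": 0,"ry": 0,"rz": 0},
    {"dx": 0,"dy": 0,"dz": 0.001,"rx": 0,"ry": 0,"rz": 0},
    {"dx": 0,"dy": 0,"dz": 0.001,"rx": 0,"ry": 0,"rz": 0},
    {"dx": 0,"dy": 0,"dz": 0.001,"rx": 0,"ry": 0,"rz": 0},
    {"dx": 0,"dy": 0,"dz": 0.001,"rx": 0,"ry": 0,"rz": 0}
  ],
  "fingers": 0.75
}}

```text
time_s: 25.15
ee_pos: [508.0, -307.8, 10.4]
orientation: [-31.0, 89.9, -48.3]
force: [-0.2, -0.3, -0.6]
opening: 64.1
```

Emit:
{"fn": "arm_command", "kwargs": {
  "motion": [
    {"dx": 0,"dy": 0,"dz": 0.02,"rx": 0,"ry": 0,"rz": 0},
    {"dx": 0,"dy": 0,"dz": 0.06,"rx": 0,"ry": 0,"rz": 0},
    {"dx": 0,"dy": 0,"dz": 0.11,"rx": 0,"ry": 0,"rz": 0},
    {"dx": -0.05,"dy": 0,"dz": 0.17,"rx": 0,"ry": 0,"rz": 0},
    {"dx": -0.1,"dy": 0,"dz": 0.23,"rx": 0,"ry": 0,"rz": 0},
    {"dx": -0.12,"dy": -0.05,"dz": 0.27,"rx": 0,"ry": 0,"rz": 0},
    {"dx": -0.12,"dy": -0.05,"dz": 0.27,"rx": 0,"ry": 0,"rz": 0},
    {"dx": -0.12,"dy": -0.05,"dz": 0.27,"rx": 0,"ry": 0,"rz": 0}
  ]
}}

```text
time_s: 26.15
ee_pos: [387.6, -359.1, 281.8]
orientation: [-33.4, 89.8, -50.9]
force: [0.2, -0.8, -1.0]
opening: 64.2
```

```bash
python3 - <<'E'
from k import *
s=state();print(s['ee_pos'],s['opening'],s['force'],s['time_s'])
for n in("side","top","wrist"):
    c=cam(n);save(c,f"{n}20.png")
    if n!="wrist": print(n,proj(c,W(ball(129.26))))
E
```

```text
[ 387.64976047 -359.0810281   281.80507511] 64.21390957664282 [ 0.18242272 -0.78864629 -1.00214328] 26.15
side [269.95661029 117.2339972 ]
top [201.76852674 207.03290925]
```

View pics/side20.png

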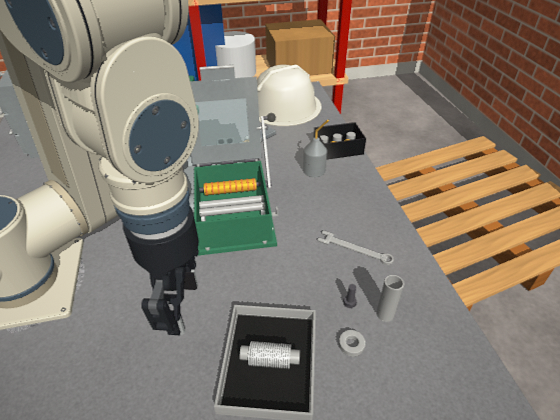

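View pics/top20.png

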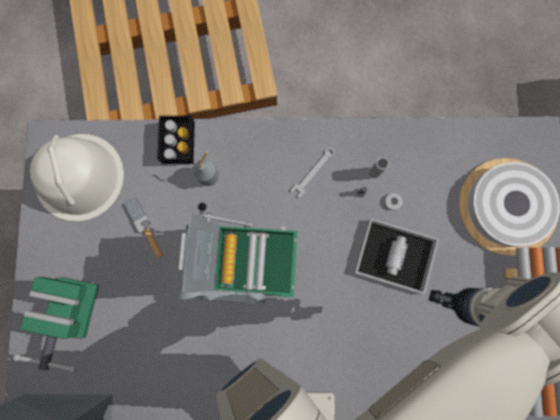

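View pics/wrist20.png

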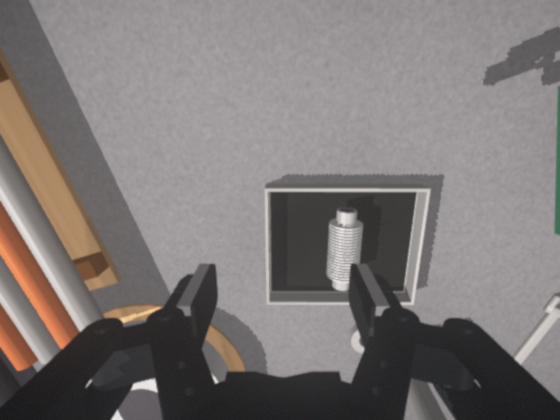

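```bash
python3 -c "
from station import finish_job
print(finish_job())"
```

```text
the job is handed in; nothing more can be done
None
```

The job is done and handed in. The guard is raised onto its stops, the stay's notch is seated on the pin, and the finned tube lies flat near the middle of the tray.

- **Order:** The flap went up first and the stay second. The tube was lifted only after the stay had been released and checked as seated.
- **Missed first lift:** My first try at the flap passed in front of the lip without touching it. I went further under and the second try raised it.
- **Final checks:** In the last side and top views the stay ball was within about 1 pixel of its computed seated position. The spanner, bearing, bolt, tube stub, oil can and brush looked unmoved.
- **Forces:** The highest reading was about 25 N, pressing the notch onto the pin. The tube met the tray floor at about 11 N. I read forces only between moves, so a brief peak during one would not show.
- **Near a limit:** After letting go of the stay, joint 4 briefly reached the end of its range (read 111.6 of 111.67 degrees). I moved it back at once.
- **Time:** The robot's clock read about 26 s after the last move, against the 67 s allowed. No check failed at the end.

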